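# Hang the mini drill on the spring balancer

### The arm

A 7-joint arm with a two-finger parallel gripper is mounted at the origin on the work surface. World frame = base frame: x ahead of the robot, y to its left, z up, the work surface at z = 0. Lengths are in m, angles in rad, forces in N, time in s.
With the tool pointing down it reaches from about 0.425 to 0.925 m from the base axis. Payload 6.8 kg.
Tool frame: the origin (TCP) lies at the very end of the fingers, on their centre line; the grasp point (between the pads) lies 19 mm behind it; z points along the fingers, x is the direction in which the jaws open and shut, and the axes are right-handed (so a half turn about z gives the same grasp; the last joint's range is limited). The gripper opens to 85 mm and grips with 20 to 120 N. Pads are 22 mm wide; open, the fingers measure 114 mm over their backs; the gripper's body (76 mm by 85 mm) begins 54 mm behind the grasp point. The pads swing forward as they close: fully open they stand 13 mm farther back than shut.
Start: joints at [1.194, 0.477, 0.022, 1.555, -0.011, 1.109, -0.083], TCP at [0.179, -0.651, 0.231] pointing down, gripper open.
Joint ranges: [-2.96, 2.96], [-0.34, 2.1], [-1.41, 1.46], [0.24, 2.44], [-1.37, 4.51], [0.17, 1.92], [-2.96, 2.96]. Speed limits (rad/s): [2.39, 2.39, 3.14, 3.14, 3.14, 3.14, 3.14].

### API

Orientations are given as a rotation vector (axis times angle).
In Python, from bench import r, grab_frame gives the robot as it stands. The module is installed in compiled form; this text tells all that it offers.
- The arm moves only by the tool send_rows, never from a script. Its argument "series" is a list of rows, each a list of 2 entries, a list of its own where there are three numbers: the shift along the tool's x, y, z in m, then the turn, a rotation vector about the tool's x, y, z in units of 5 degrees (1.0 is 5 degrees). A call has 1 to 20 rows; each row shifts and turns the commanded pose from where the row before left it, along the tool's axes as they then stand; what a row does not reach is not made up. A row lasts 1/8 s, in which the tool goes at most 62.5 mm and 10.7 degrees, less where a joint would pass 70% of its speed; a pose out of reach is approached as far as the arm can. A call is refused whole if a number of a shift passes 0.0625 or a number of a turn 1, either way. A call with a gripper value outside its range is refused whole. "fingers" is the closure in counts, from 0 (fully open) to 255 (shut), set as the call begins (left out, the last holds). The fingers move at their own pace and stop on an object; "grip_force" is the grip in N (left out, the last holds). Time passes only in rows, so rows that do not move let the fingers close. It gives the time, the measured TCP pose, the force and the opening at its end, in the units of the state.
- r.get_obs(): the state, without advancing time (a new reading comes with each control period).
- grab_frame(name): name is "scene" or "top"; returns a dict with "frame" (420x560x3 uint8, red, green, blue), "fx", "fy", "cx", "cy" (pixels), "dist_coeffs" ([k1, k2, p1, p2, k3] as OpenCV has them; the pictures are not rectified), "origin" and "rotation" of the camera in the world. Camera axes: x right, y down, z forward; pixel columns grow to the right and rows downward; lengths in m; the calibration is good to about 2 mm. A picture is of the moment at which its call begins. There is no depth.
- r.hand_in(): hands the job in, once; it reports no verdict.
The state is a dict: "clock": time; "joints": joint angles; "qvel": joint speeds; "tau": joint torques, N m; "tcp_pos": TCP position; "orientation": TCP orientation; "contact_force": force on the tool from outside, world axes, zero at the start; "moment": the same for the moment, N m; "grip_width": finger opening in m.
Only numpy, scipy, OpenCV 4.12 (cv2) and the standard library are available. Lean on these libraries where they do the work, as an engineer would, in place of code of your own. Each camera call takes 0.05 s, during which the arm holds its last target.

### The job

Hang the cordless mini drill, as it stands in its white rack, on the spring balancer: draw the balancer's hook down by its black handle, swing it in so that the drill's wire bail is pressed past the sprung gate into the hook, then ease the hook up until it bears on the bail with the gate shut, and let go of the handle. Work gently: never let the hook fly up or strike or strain the drill, and do not lift or tip the drill out of its rack. Leave everything else on the board as it stands.

Things in the scene. Friction and masses are not known exactly. Their poses are not given: they have to be found in the camera images.
- stand: The spring balancer's post: upright aluminium tube 28 mm across, 620 mm tall, on a dark base plate 150 x 150 x 12 mm bolted to the board. Origin: on the post's axis at the board's surface, z up. A grey jib arm (498 to 534 mm above the board) swings about the post and carries, 170 mm from its axis, an upright spring tube 38 mm across whose underside is 400 mm above the board.
- jib (a joint): Swing of the jib about the post's axis, rad, -0.7 to 0.9. At 0 it points along the stand's own -x, towards the robot; growing values turn it anticlockwise seen from above and take the hook to the stand's -y side. It turns easily (drag under 0.6 N at the hook) and stays where it is left. At the start the hook hangs 45 to 150 mm to the -y side of the drill.
- rod (a joint): How far the rigid square steel rod (11 mm) that carries hook and handle is drawn straight down out of the spring tube, m, 0 (retracted, as it starts) to 0.11. It cannot turn in the tube, so hook and handle move only up and down and, with the jib, in an arc about the post. The spring pulls it up with a net 2.6 N at 0, 4.2 N at 0.064, 4.6 N at 0.08; let go unloaded it flies up.
- handle_grip (a point): Middle of the black pull handle, rigid with rod and hook: a level bar 55 mm long, 14 mm wide, 18 mm tall between thin flanges 26 mm across, free above, below and at both sides. It points along the jib away from the post; its middle is 111 mm beyond the rod's axis (281 mm from the post's axis) and 338 mm above the board when retracted. Axes: x along the jib to the post, z up.
- hook: The snap hook below the rod, a J of steel wire 5 mm thick in its own y-z plane. Origin: centre of the bowl, a half circle of 15 mm inner diameter, on the rod's axis, 58 mm below handle_grip. x along the jib to the post, z up, +y is the side of the mouth (it leads as the hook swings to the drill). The back is at y = -10 mm; the lowest point of the wire is 12.5 mm below the origin.
- hook_seat (a point): Centre of the bail's bar when home in the bowl: 5.5 mm below the hook's origin, 63.5 mm below handle_grip; axes as the hook's. The hook's round tip stands at y = +10 mm, its top 12 mm above this point: the 4 mm bar passes over it with its centre 14 mm or more above this point, is inside the tip when its centre is at y below 4 mm, and then sinks into the bowl as the hook is raised.
- gate (a joint): The brass snap gate across the hook's mouth: a pin 3.6 mm thick, 24 mm long, pivoted 31.5 mm above hook_seat at y = -3 mm, its free end resting behind the tip. 0 rad = shut, to 0.9 = swung in to the back. A spring shuts it: pressing it in takes 1 to 4 N, least near its free end; when the bar has passed below that end it snaps shut above the bar.
- rack: White two-deck tool rack bolted to the board, 90 x 90 mm, 74 mm tall (spare bits on its edge reach 103 mm). Origin: centre of its underside. The upper deck (62 to 74 mm above the board) has a 45 mm hole, the lower deck a 25 mm blind hole whose floor is 8 mm above the board.
- drill: The grey and white cordless mini drill, 0.85 to 1.02 kg (over twice the balancer's pull, so it stays in the rack when hung on), standing loose, nose down, in the rack. Origin: centre of its lower end, z up along it. It has 2.5 mm play all round in both holes: it gives way under a side push of about 1 N and leans up to 0.09 rad (the bail shifts up to about 14 mm) before the rack holds it.
- drill_mid (a point): Middle of the drill, half-way up its 165 mm body (20 mm nut below, 40 mm barrel, 52 mm tail end), 82.5 mm above its lower end, 90.5 mm above the board when it stands in the rack.
- tail_top (a point): Centre of the drill's tail face, 165 mm above its lower end. Over it stands the bail, an arch of 4 mm steel wire in the drill's x-z plane, bar along the drill's x (22 mm straight, 26 mm free between the legs). Its stiff legs pull out of the tail: the bar's centre stands anywhere from 36 to 50 mm above this point, each time different and not measured. Bar points roughly at the post, within 8 mm of the hook's arc.
- queen_mid (a point): Half-way up the ebony chess queen, 95 mm tall, 38 mm base. Bystander.
- farmhouse_mid (a point): Inside the brown resin model farmhouse, 70 x 95 x 72 mm, 30 mm above its underside. Bystander.
- pine_mid (a point): Half-way up the grey plastic pine tree on a round base, 82 mm tall, 42 mm base. Bystander.
- gauge_mid (a point): Middle of the silver aluminium measuring gauge lying flat, 160 mm long, 12 mm thick. Bystander.
- pot_a_mid (a point): Half-way up the green paint pot with white cap, 32 mm across, 41 mm tall. Bystander.
- pot_b_mid (a point): Half-way up the orange paint pot with white cap, 32 mm across, 41 mm tall. Bystander.
There are look-alikes about, which are no part of the job. Several things look just like the rack: the one meant starts farthest from the robot's base. Leave any orange look-alike of the drill alone.

How it is judged:
On the way, in this order (a step that is already met when the one before it is completed fails the run):
1. the hook is drawn down and its tip brought in under the bail's bar (value of joint rod above 0.07 m and y of tail_top in the frame of hook_seat between -0.012 and 0.012 m), for 0.05 s.
2. the bail lies in the bowl of the hook with the gate shut and the hook bears on it, while the handle is still held (y of hook_seat in the frame of drill between -0.0065 and 0.0065 m and z of hook_seat in the frame of drill between 0.197 and 0.219 m and x of hook_seat in the frame of drill between -0.014 and 0.014 m and value of joint gate below 0.12 rad and contact force between hook and drill above 1 N and contact force between the fingers and stand above 0.3 N), for 0.15 s.
At the end, for the whole second after the job is handed in: The bail lies in the bowl (hook_seat within 6.5 mm of the drill's axis sideways, 197 to 219 mm above its lower end), the gate is shut (under 0.12 rad), the free hook rests and pulls with over 2 N, and the drill stands in the rack, raised under 3 mm, leaning under 0.13 rad (y of hook_seat in the frame of drill between -0.0065 and 0.0065 m and z of hook_seat in the frame of drill between 0.197 and 0.219 m and x of hook_seat in the frame of drill between -0.014 and 0.014 m and value of joint gate below 0.12 rad and contact force between hook and drill above 2 N and velocity of joint rod between -0.02 and 0.02 m/s and angle between drill's own z axis and vertical below 0.13 rad and z of drill_mid in the frame of rack below 0.0935 m and horizontal distance between drill and rack below 0.006 m and linear speed of drill below 0.02 m/s); the robot touches nothing.
It fails at once if the hook flies up (faster than 0.3 m/s) (velocity of joint rod below -0.3 m/s).
It fails at once if the hook strikes or strains the drill (more than 9 N) (contact force between hook and drill above 9 N).
It fails at once if the drill is lifted more than 4 mm in its rack (z of drill_mid in the frame of rack above 0.0945 m).
It fails at once if the drill is tipped (more than 0.2 rad) (angle between drill's own z axis and vertical above 0.2 rad).
It fails at once if another thing on the board is disturbed (moved more than 15 mm) (distance of any of queen_mid, farmhouse_mid, pine_mid, gauge_mid, pot_a_mid, pot_b_mid from where it was at the start of the episode above 0.015 m).
It also fails if it takes over 70 s, if anything falls off the work surface, if the arm or the gripper's body presses on something with over 40 N, if the wrist force passes 120 N, or if a joint passes its speed limit or range.

## Working session

There is one attempt and no reset: what is moved stays moved. The work goes in short steps, Python scripts to look and compute and a tool call to move; the robot and the scene stay as the last step left them, time stands still between calls to the robot, and variables do not carry over. Pictures are saved under pics/ and viewed, and the job is handed in when it is done.

Besides the shell and the picture viewer there is one more tool, called after "Call:" as name([rows], argument=value, ...), one row to a line, values as JSON. send_rows: Moves the arm, as the interface text tells. Its arguments: {"type":"object","properties":{"series":{"type":"array"},"fingers":{"type":"number"},"grip_force":{"type":"number"}},"required":["series"]}

```bash
ls; mkdir -p pics; python3 - <<'E'
from bench import r, grab_frame
import cv2, numpy as np
print(r.get_obs())
for n in ("scene","top"):
    d=grab_frame(n)
    cv2.imwrite(f"pics/{n}0.png",cv2.resize(d["frame"][:,:,::-1],(800,600),interpolation=cv2.INTER_CUBIC))
    np.save(f"pics/{n}0.npy",d["frame"])
    print({k:v for k,v in d.items() if k!="frame"})
E
```

```text
pics
{'clock': 0.0, 'joints': array([ 1.19389717,  0.47778446,  0.0223741 ,  1.55643153, -0.01148436,
        1.10932224, -0.08306084]), 'qvel': array([ 6.56314954e-05, -3.37737717e-04,  6.80491093e-04, -1.62267647e-03,
        9.83767450e-04, -8.37775686e-04, -1.33085695e-03]), 'tau': array([-1.25334598e-03, -5.96444643e+01,  1.60711057e+00, -2.81201291e+01,
        1.24464871e-02,  9.40223923e-03, -1.81789483e-05]), 'tcp_pos': array([ 0.17906745, -0.65020568,  0.2303453 ]), 'orientation': array([-2.49833771e+00,  1.90311305e+00,  2.41669665e-03]), 'contact_force': array([0.55376592, 0.28572781, 0.31388466]), 'moment': array([ 0.01929684,  0.0012791 , -0.01480595]), 'grip_width': 0.08523312118107497}
{'fx': 425.00820489587824, 'fy': 425.00820489587824, 'cx': 278.92607759345066, 'cy': 212.0456175427398, 'dist_coeffs': array([-0.08641765,  0.        ,  0.        ,  0.        ,  0.        ]), 'origin': array([ 0.90802476, -0.42621133,  1.02380556]), 'rotation': array([-2.43488029, -0.80841269,  0.25814348])}
{'fx': 414.85012114053, 'fy': 414.85012114053, 'cx': 275.122339560736, 'cy': 207.4836203610341, 'dist_coeffs': array([0.01095547, 0.        , 0.        , 0.        , 0.        ]), 'origin': array([0.42303277, 0.02317901, 1.29834692]), 'rotation': array([-2.15493442,  2.15552344, -0.14776733])}
```

View pics/scene0.png

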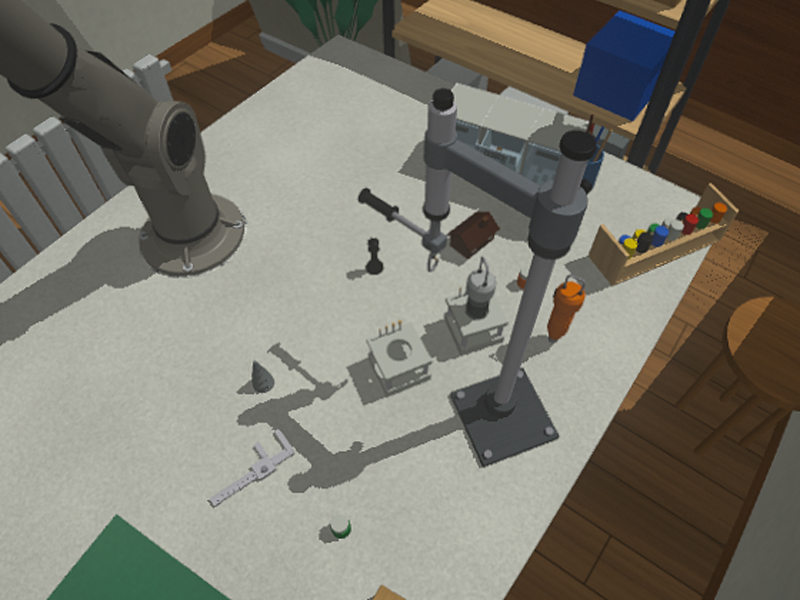

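View pics/top0.png

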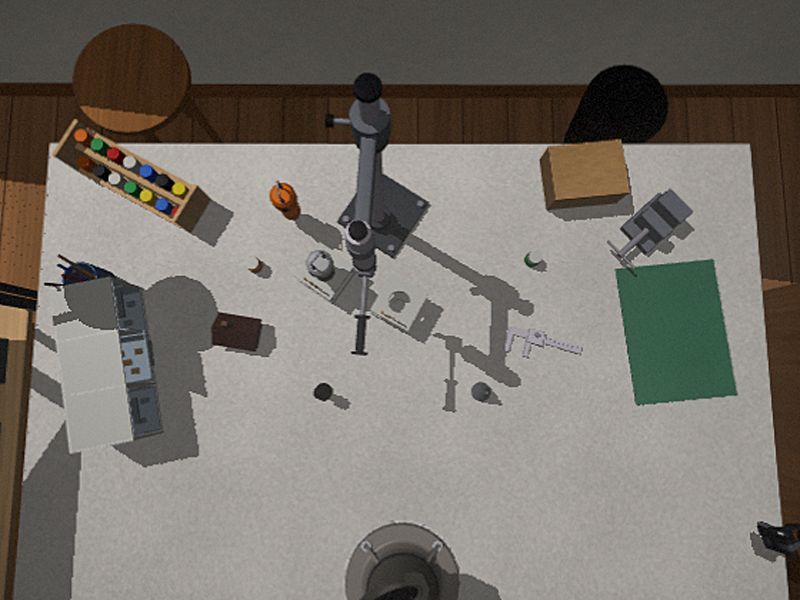

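```bash
cat > h.py <<'E'
import cv2, numpy as np
from scipy.spatial.transform import Rotation as R
CAL={'scene':dict(f=425.00820489587824,c=(278.92607759345066,212.0456175427398),k=-0.08641765,o=[0.90802476,-0.42621133,1.02380556],r=[-2.43488029,-0.80841269,0.25814348]),
'top':dict(f=414.85012114053,c=(275.122339560736,207.4836203610341),k=0.01095547,o=[0.42303277,0.02317901,1.29834692],r=[-2.15493442,2.15552344,-0.14776733])}
def cal(n):
    c=CAL[n];K=np.array([[c['f'],0,c['c'][0]],[0,c['f'],c['c'][1]],[0,0,1]])
    return K,np.array([c['k'],0,0,0,0.]),np.array(c['o']),R.from_rotvec(c['r']).as_matrix()
def ray(n,uv):
    K,d,o,M=cal(n)
    p=cv2.undistortPoints(np.array([[uv]],float),K,d)[0,0]
    v=M@np.array([p[0],p[1],1]);return o,v/np.linalg.norm(v)
def plane(n,uv,z):
    o,v=ray(n,uv);return o+v*(z-o[2])/v[2]
def proj(n,P):
    K,d,o,M=cal(n);P=np.atleast_2d(P).astype(float)
    return cv2.projectPoints(P,R.from_matrix(M.T).as_rotvec(),-M.T@o,K,d)[0][:,0]
def tri(uvs,uvt):
    o1,v1=ray('scene',uvs);o2,v2=ray('top',uvt)
    A=np.stack([v1,-v2],1);s=np.linalg.lstsq(A,o2-o1,rcond=None)[0]
    a=o1+v1*s[0];b=o2+v2*s[1];return (a+b)/2,np.linalg.norm(a-b)
def crop(n,fn,u0,v0,u1,v1,out,s=None):
    im=np.load(fn)[:,:,::-1][v0:v1,u0:u1]
    s=s or min(800/(u1-u0),600/(v1-v0));s=int(s)
    im=cv2.resize(im,None,fx=s,fy=s,interpolation=cv2.INTER_CUBIC)
    for u in range((u0//10+1)*10,u1,10):
        cv2.line(im,((u-u0)*s,0),((u-u0)*s,6),(0,0,255),1); 
        if u%20==0: cv2.putText(im,str(u),((u-u0)*s,18),0,.4,(0,0,255),1)
    for v in range((v0//10+1)*10,v1,10):
        cv2.line(im,(0,(v-v0)*s),(6,(v-v0)*s),(0,0,255),1)
        if v%20==0: cv2.putText(im,str(v),(8,(v-v0)*s+4),0,.4,(0,0,255),1)
    cv2.imwrite(out,im)
E
python3 -c "
from h import *
crop('scene','pics/scene0.npy',240,60,400,180,'pics/s1.png')
crop('scene','pics/scene0.npy',260,170,420,290,'pics/s2.png')
crop('top','pics/top0.npy',170,90,330,210,'pics/t1.png')
crop('top','pics/top0.npy',200,150,300,260,'pics/t2.png')
"
```

```text
(no output)
```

View pics/s1.png

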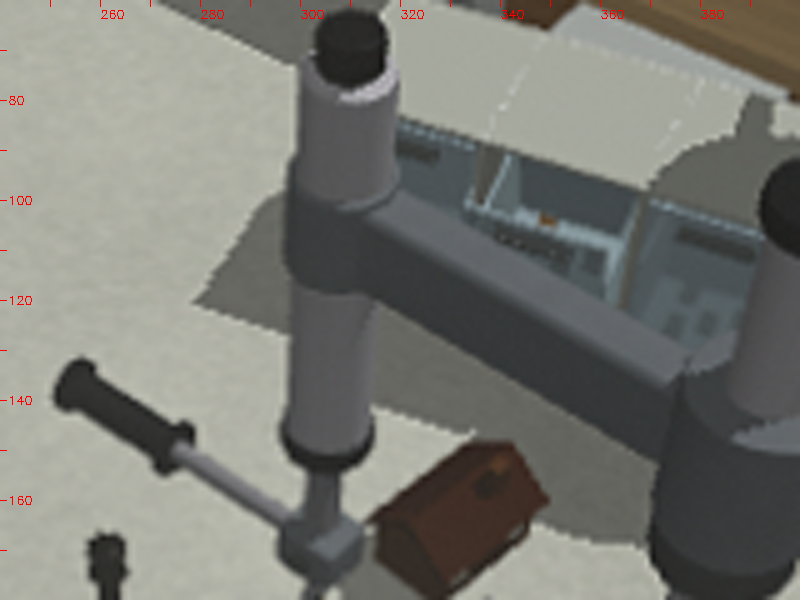

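View pics/s2.png

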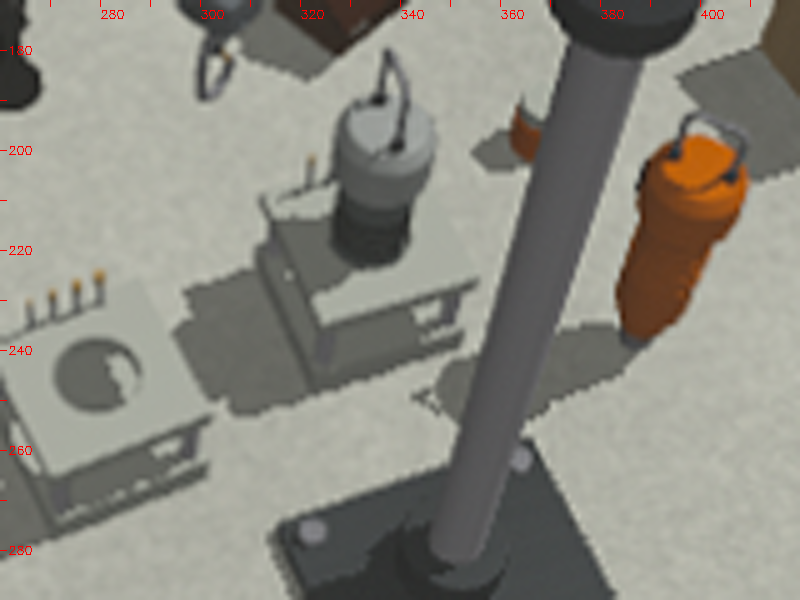

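View pics/t1.png

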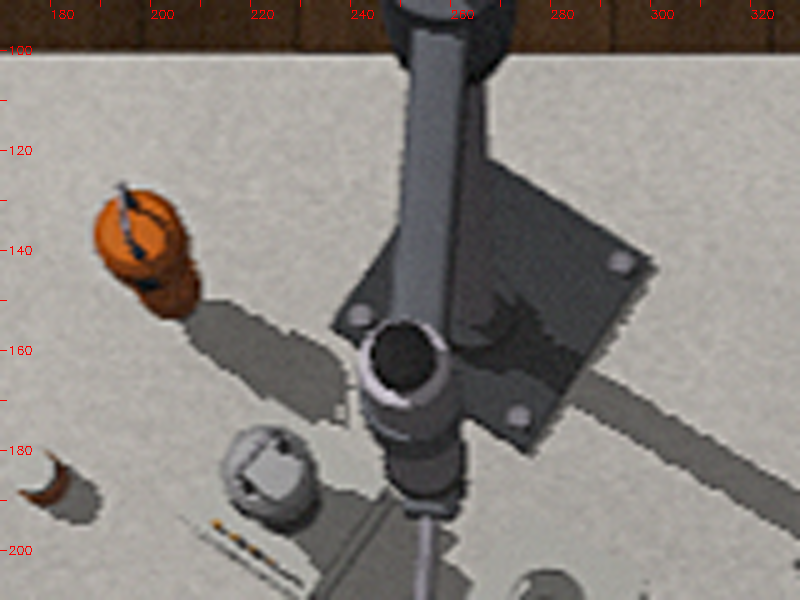

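View pics/t2.png

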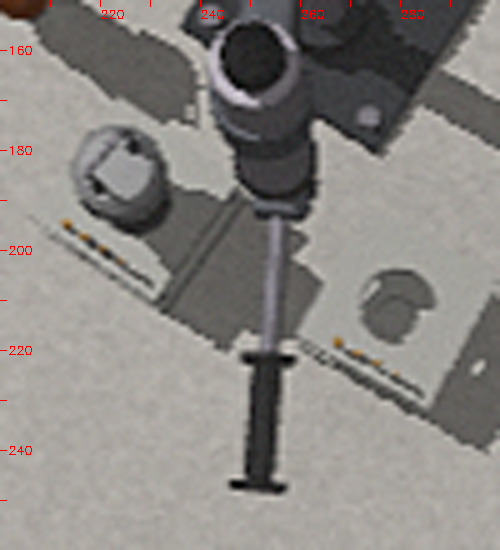

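```bash
python3 -c "
from h import *
np.set_printoptions(precision=4,suppress=True)
L,B,Rr=[plane('top',p,.012) for p in ((234,155),(274,180),(299,142))]
print('plate',L,B,Rr,(L+Rr)/2,np.linalg.norm(L-B),np.linalg.norm(B-Rr))
print('postbase scene',plane('scene',(350,281),.012+.01))
print('far flange',tri((254.5,137),(251,246.5)))
print('near flange',tri((275,150),(253,221.5)))
print('tail',tri((335.5,194.7),(221.2,183)),plane('scene',(335.5,194.7),.173),plane('top',(221.2,183),.173))
print('sock',[plane('scene',p,.173) for p in ((333.5,190),(337.5,199.5))],[plane('top',p,.173) for p in ((225.5,179),(217.5,187))])
for z in (.209,.215,.223): print('bar',z,[plane('scene',p,z) for p in ((335.5,181),(339.5,189.5))])
"
```

```text
plate [0.7624 0.1476 0.012 ] [0.6815 0.0205 0.012 ] [ 0.8051 -0.0594  0.012 ] [0.7837 0.0441 0.012 ] 0.1506600233302831 0.14715576307970532
postbase scene [0.7697 0.0515 0.022 ]
far flange (array([0.4596, 0.0739, 0.3371]), np.float64(0.0010898879726519125))
near flange (array([0.5184, 0.0704, 0.3354]), np.float64(0.0008047020447246335))
tail (array([0.639 , 0.1646, 0.1682]), np.float64(0.006962436216682643)) [0.6382 0.1584 0.173 ] [0.6407 0.1663 0.173 ]
sock [array([0.6263, 0.1678, 0.173 ]), array([0.6502, 0.1489, 0.173 ])] [array([0.6519, 0.1547, 0.173 ]), array([0.6295, 0.1763, 0.173 ])]
bar 0.209 [array([0.6272, 0.1689, 0.209 ]), array([0.649 , 0.1526, 0.209 ])]
bar 0.215 [array([0.6293, 0.1645, 0.215 ]), array([0.6509, 0.1484, 0.215 ])]
bar 0.223 [array([0.6321, 0.1586, 0.223 ]), array([0.6535, 0.1427, 0.223 ])]
```

```bash
python3 -c "
from h import *
crop('scene','pics/scene0.npy',290,165,360,220,'pics/s3.png')
crop('top','pics/top0.npy',195,165,255,210,'pics/t3.png')
crop('scene','pics/scene0.npy',300,240,400,330,'pics/s4.png')
"
```

```text
(no output)
```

View pics/s3.png

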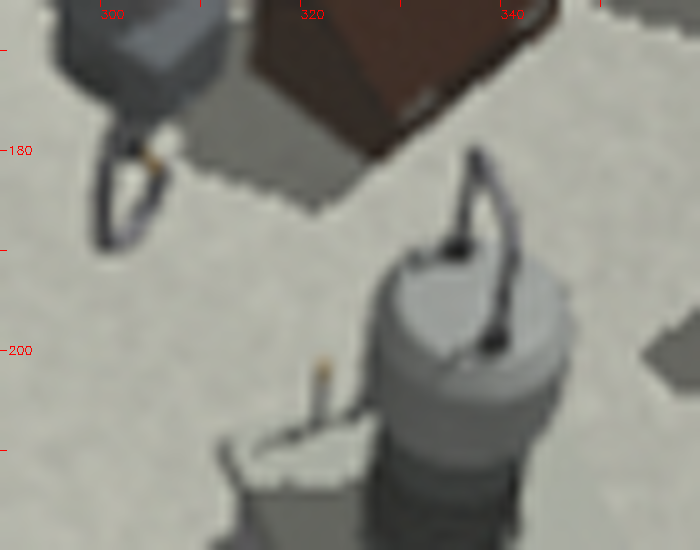

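View pics/t3.png

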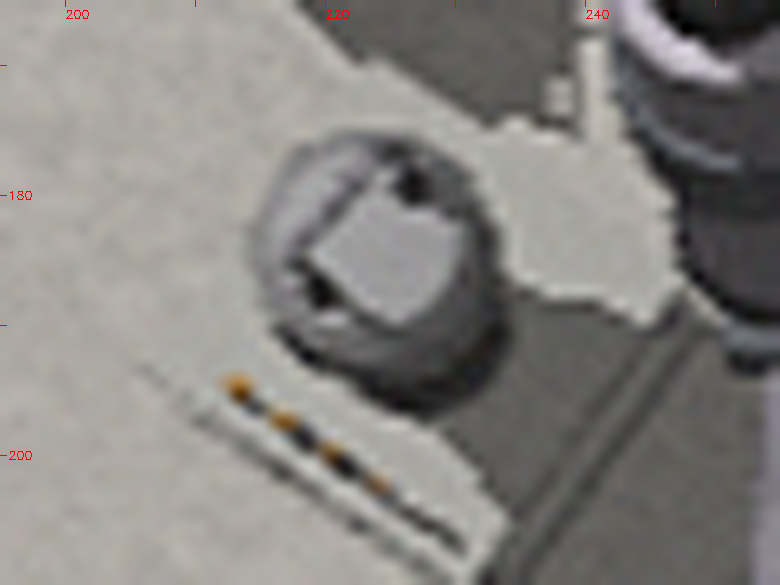

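View pics/s4.png

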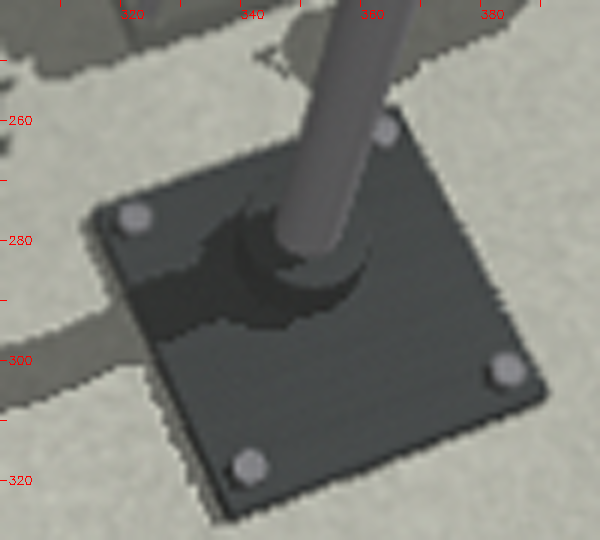

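```bash
python3 -c "
from h import *
np.set_printoptions(precision=4,suppress=True)
b=[plane('scene',p,.015) for p in ((320.5,276),(362,261.5),(382.5,302),(340,318))]
print('bolts s',np.array(b),np.mean(b,0))
b=[plane('top',p,.015) for p in ((239,153),(271,173),(291.5,142))]
print('bolts t',np.array(b),(b[0]+b[2])/2)
print('tail',plane('scene',(336.8,194.5),.173),plane('top',(222.6,183.2),.173))
print('sock',[plane('scene',p,.173) for p in ((335,189.8),(338.5,199.3))],[plane('top',p,.173) for p in ((226,179.2),(219,187.2))])
print(tri((339.3,185),(220.3,182)))
for z in (.209,.215,.223): print('bar',z,plane('scene',(339.3,185),z),plane('top',(220.3,182),z))
# rack deck corners
"
python3 -c "
from h import *
crop('scene','pics/scene0.npy',300,180,370,250,'pics/s5.png')
crop('scene','pics/scene0.npy',285,55,330,175,'pics/s6.png')"
```

```text
bolts s [[ 0.6992  0.0212  0.015 ]
 [ 0.7646  0.1224  0.015 ]
 [ 0.8658  0.0541  0.015 ]
 [ 0.8016 -0.0451  0.015 ]] [0.7828 0.0381 0.015 ]
bolts t [[ 0.7681  0.1316  0.015 ]
 [ 0.7034  0.03    0.015 ]
 [ 0.8042 -0.0353  0.015 ]] [0.7861 0.0481 0.015 ]
tail [0.6405 0.1609 0.173 ] [0.6401 0.1625 0.173 ]
sock [array([0.629 , 0.1706, 0.173 ]), array([0.6518, 0.1509, 0.173 ])] [array([0.6514, 0.1533, 0.173 ]), array([0.6289, 0.1722, 0.173 ])]
(array([0.6387, 0.1659, 0.2044]), np.float64(0.0033756881545429986))
bar 0.209 [0.6413 0.1639 0.209 ] [0.6364 0.1642 0.209 ]
bar 0.215 [0.6433 0.1596 0.215 ] [0.6353 0.1634 0.215 ]
bar 0.223 [0.6459 0.1538 0.223 ] [0.6337 0.1624 0.223 ]
```

View pics/s5.png

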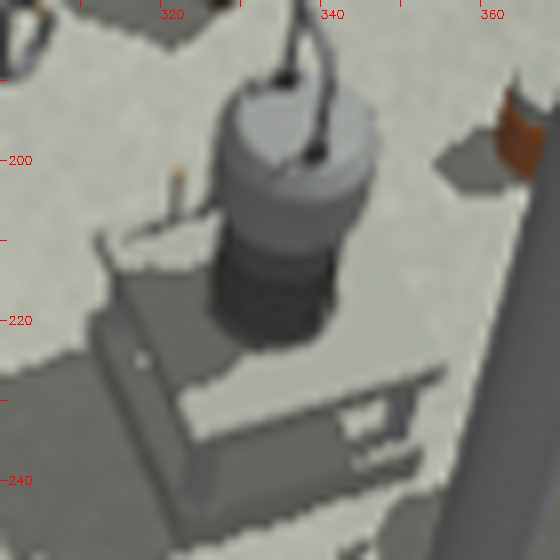

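View pics/s6.png

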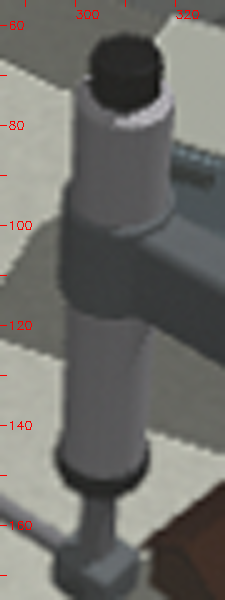

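```bash
python3 -c "
from h import *
np.set_printoptions(precision=4,suppress=True)
def px(x,y,u0,v0,s): return (u0+(x+.5)/s-.5,v0+(y+.5)/s-.5)
S4=lambda x,y:px(x,y,300,240,6)
T1=lambda x,y:px(x,y,170,90,5)
S3=lambda x,y:px(x,y,290,165,10)
T3=lambda x,y:px(x,y,195,165,13)
S1=lambda x,y:px(x,y,240,60,5)
T2=lambda x,y:px(x,y,200,150,5)
b=[plane('scene',S4(*p),.015) for p in ((135,217),(385,130),(508,370),(250,467))]
print('bolts s',np.array(b),np.mean(b,0))
b=[plane('top',T1(*p),.015) for p in ((361,316),(519,416),(622,262))]
print('bolts t',np.array(b),(b[0]+b[2])/2)
ss=[S3(457,249),S3(493,342)];tt=[T3(322,292),T3(412,185)]
for a,c in zip(ss,tt): print('sock',plane('scene',a,.173),plane('top',c,.173),tri(a,c))
ss=[S3(475,150),S3(515,250)];tt=[T3(290,250),T3(345,190)]
print('bar',tri(np.mean(ss,0),np.mean(tt,0)))
for z in (.209,.215,.223): print('bar',z,[plane('scene',s,z) for s in ss],[plane('top',s,z) for s in tt])
print('far',tri(S1(75,383),T2(258,487)),'near',tri(S1(173,448),T2(270,357)))
print('ring bottom collar scene',plane('scene',S1(327,430),.4))
"
```

```text
bolts s [[ 0.7021  0.0242  0.015 ]
 [ 0.768   0.1258  0.015 ]
 [ 0.8684  0.0585  0.015 ]
 [ 0.8033 -0.042   0.015 ]] [0.7854 0.0416 0.015 ]
bolts t [[ 0.7688  0.1227  0.015 ]
 [ 0.7041  0.0224  0.015 ]
 [ 0.8042 -0.0433  0.015 ]] [0.7865 0.0397 0.015 ]
sock [0.6289 0.1719 0.173 ] [0.6295 0.1714 0.173 ] (array([0.6293, 0.1712, 0.1741]), np.float64(7.501602610310355e-05))
sock [0.6516 0.1529 0.173 ] [0.6526 0.1527 0.173 ] (array([0.6521, 0.1523, 0.1741]), np.float64(0.0005639231434548365))
bar (array([0.6387, 0.1683, 0.2044]), np.float64(0.0003961300623330788))
bar 0.209 [array([0.6278, 0.175 , 0.209 ]), array([0.6521, 0.1547, 0.209 ])] [array([0.6316, 0.1733, 0.209 ]), array([0.6442, 0.1623, 0.209 ])]
bar 0.215 [array([0.6299, 0.1705, 0.215 ]), array([0.654 , 0.1504, 0.215 ])] [array([0.6305, 0.1725, 0.215 ]), array([0.643 , 0.1615, 0.215 ])]
bar 0.223 [array([0.6327, 0.1646, 0.223 ]), array([0.6565, 0.1447, 0.223 ])] [array([0.629 , 0.1714, 0.223 ]), array([0.6413, 0.1605, 0.223 ])]
far (array([0.459 , 0.0739, 0.3391]), np.float64(0.0005604256258514197)) near (array([0.5186, 0.0684, 0.3401]), np.float64(0.0004583598649541473))
ring bottom collar scene [0.596 0.069 0.4  ]
```

```bash
python3 -c "
from h import *
np.set_printoptions(precision=2,suppress=True)
from numpy import array as A
P=A([[.786,.0407,z] for z in (.012,.03,.2,.4,.62)]);
print(proj('scene',P)/.7,proj('top',P)/.7)
print(tri(A([577,140])*.7-.15,A([368,86])*.7-.15))
print(tri(A([443,96])*.7-.15,A([358,230])*.7-.15))
"
```

```text
[[503.82 413.1 ]
 [505.23 408.95]
 [520.68 363.07]
 [545.83 287.37]
 [588.45 155.96]] [[382.36 211.14]
 [382.25 208.89]
 [381.07 184.22]
 [379.14 143.81]
 [375.77  73.54]]
(array([0.77, 0.05, 0.62]), np.float64(0.0005464163385306106))
(array([0.6 , 0.06, 0.59]), np.float64(0.0012170886877937769))
```

```bash
cat >> h.py <<'E'
def obs():
    from bench import r
    o=r.get_obs();T=R.from_rotvec(o['orientation']).as_matrix()
    return o,np.array(o['tcp_pos']),T
def goal(yawx):  # tool down, tool x at world yaw (rad)
    x=np.array([np.cos(yawx),np.sin(yawx),0]);z=np.array([0,0,-1.]);return np.stack([x,np.cross(z,x),z],1)
def delta(p,yawx):
    o,t,T=obs();G=goal(yawx)
    rv=R.from_matrix(T.T@G).as_rotvec()
    return T.T@(np.array(p)-t),np.degrees(rv)/5
def show():
    o,t,T=obs()
    print('t',round(o['clock'],2),'tcp',t.round(4),'x yaw',np.degrees(np.arctan2(T[1,0],T[0,0])).round(2),'z',T[:,2].round(4),'F',np.round(o['contact_force'],2),'w',round(o['grip_width'],4),'j',np.round(o['joints'],2))
E
python3 -c "
from h import *
np.set_printoptions(precision=4,suppress=True)
show()
for y in (85.8,-94.2): print(delta((.488,.0713,.40),np.radians(y)))
"
```

```text
t 0.1 tcp [ 0.1791 -0.6502  0.2304] x yaw -74.6 z [-0.0005  0.0016 -1.    ] F [ 0.81 -0.48  0.07] w 0.0854 j [ 1.19  0.48  0.02  1.56 -0.01  1.11 -0.08]
(array([-0.6139, -0.4894, -0.1686]), array([ -0.026 ,   0.0062, -32.0796]))
(array([-0.6139, -0.4894, -0.1686]), array([0.0044, 0.0184, 3.9204]))
```

Call:
send_rows([
  [[0,0,-0.056],[0,0,0]],
  [[0,0,-0.056],[0,0,0]],
  [[0,0,-0.056],[0,0,0]],
  [[-0.0348,-0.0383,0],[0,0,0]],
  [[-0.0348,-0.0383,0],[0,0,0]],
  [[-0.0348,-0.0383,0],[0,0,0]],
  [[-0.0348,-0.0383,0],[0,0,0]],
  [[-0.0348,-0.0383,0],[0,0,0]],
  [[-0.0348,-0.0383,0],[0,0,0]],
  [[-0.0348,-0.0383,0],[0,0,0]],
  [[-0.0348,-0.0383,0],[0,0,0]],
  [[-0.0478,-0.0262,0],[0,0,0]],
  [[-0.0478,-0.0262,0],[0,0,0]],
  [[-0.0478,-0.0262,0],[0,0,0]],
  [[-0.0478,-0.0262,0],[0,0,0]],
  [[-0.0478,-0.0262,0],[0,0,0]],
  [[-0.0478,-0.0262,0],[0,0,0]],
], fingers=0, grip_force=30)

```text
clock: 2.22
tcp_pos: [0.476, 0.0188, 0.3991]
orientation: [2.498, -1.904, 0.0]
contact_force: [2.4, -0.2, -0.1]
grip_width: 0.0854
```

```bash
python3 -c "
from h import *
from bench import grab_frame
np.set_printoptions(precision=4,suppress=True)
show()
for y in (-94.2,): print(delta((.4885,.0712,.40),np.radians(y)))
for n in ('scene','top'):
    f=grab_frame(n)['frame'];np.save(f'pics/{n}1.npy',f);cv2.imwrite(f'pics/{n}1.png',f[:,:,::-1])
"
```

```text
t 2.23 tcp [0.476  0.0188 0.3991] x yaw -74.62 z [-0.0001 -0.0004 -1.    ] F [ 2.36 -0.25 -0.09] w 0.0854 j [ 0.37  0.06 -0.56  1.74  0.03  1.36 -1.5 ]
(array([-0.0472, -0.0259, -0.0009]), array([ 0.0014, -0.0041,  3.916 ]))
```

View pics/scene1.png

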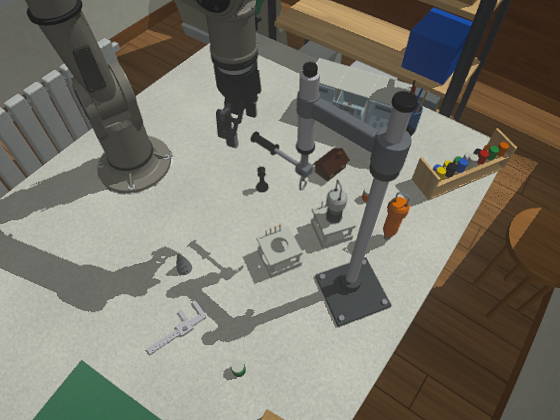

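View pics/top1.png

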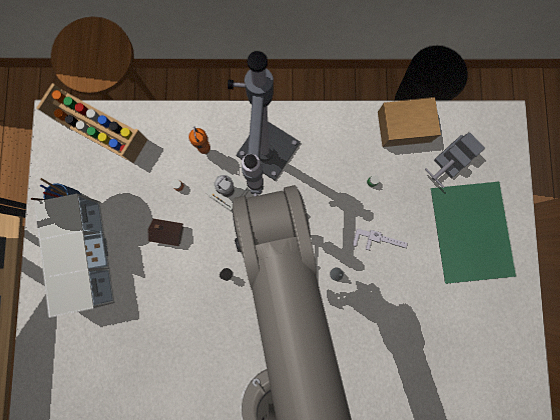

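```bash
python3 -c "
from h import *
np.set_printoptions(precision=4,suppress=True)
for z in (.5,.6,.7): print(z,plane('top',(270,187),z),plane('top',(270,250),z))
# scene: wrist pixels
print(plane('scene',(235,85),.48))
o,t,T=obs()
for h in (.1,.15,.2,.25,.3,.35): print(h,proj('scene',t+[0,0,h]),proj('top',t+[0,0,h]))
"
```

```text
0.5 [0.5695 0.0293 0.5   ] [0.447  0.0292 0.5   ]
0.6 [0.5512 0.0286 0.6   ] [0.444  0.0284 0.6   ]
0.7 [0.5328 0.0278 0.7   ] [0.441  0.0277 0.7   ]
[0.4329 0.0571 0.48  ]
0.1 [[240.2206  94.9241]] [[272.7266 234.8303]]
0.15 [[237.9773  72.7966]] [[272.6989 232.9912]]
0.2 [[235.5112  48.3071]] [[272.6673 230.8917]]
0.25 [[232.7947  21.1184]] [[272.6309 228.4722]]
0.3 [[229.7989  -9.1486]] [[272.5885 225.6536]]
0.35 [[226.4961 -42.9043]] [[272.5385 222.3282]]
```

Call:
send_rows([
  [[-0.047,-0.021,0],[0,0,0]],
  [[0,0,0],[0,0,1]],
  [[0,0,0],[0,0,1]],
  [[0,0,0],[0,0,1]],
  [[0,0,0],[0,0,0.97]],
  [[0,0,0],[0,0,0]],
])

```text
clock: 3.08
tcp_pos: [0.4837, 0.0676, 0.399]
orientation: [2.133, -2.305, -0.0]
contact_force: [-0.5, -0.3, 0.3]
grip_width: 0.0855
```

```bash
python3 -c "
from h import *
np.set_printoptions(precision=4,suppress=True)
show()
print(delta((.4835,.0716,.3195),np.radians(-94.5)))
"
```

```text
t 3.08 tcp [0.4837 0.0676 0.399 ] x yaw -94.43 z [-0.0007 -0.0003 -1.    ] F [-0.5  -0.31  0.29] w 0.0855 j [ 0.29  0.08 -0.59  1.71  0.05  1.36 -1.96]
(array([-0.004 ,  0.0005,  0.0795]), array([ 0.0074, -0.0043,  0.0137]))
```

Lower over the handle, then close.

Call:
send_rows([
  [[-0.004,0,0.02],[0,0,0]],
  [[0,0,0.02],[0,0,0]],
  [[0,0,0.02],[0,0,0]],
  [[0,0,0.0195],[0,0,0]],
  [[0,0,0],[0,0,0]],
])

```text
clock: 3.7
tcp_pos: [0.4832, 0.0715, 0.3185]
orientation: [2.133, -2.303, -0.003]
contact_force: [0.9, 0.6, -0.0]
grip_width: 0.0854
```

```bash
python3 -c "
from h import *
from bench import grab_frame
show()
f=grab_frame('scene')['frame'];np.save('pics/scene2.npy',f)
crop('scene','pics/scene2.npy',200,60,360,210,'pics/s7.png',5)
"
```

```text
t 3.7 tcp [0.4832 0.0715 0.3185] x yaw -94.37 z [-3.2e-03 -5.0e-04 -1.0e+00] F [ 0.91  0.58 -0.05] w 0.0854 j [ 0.27  0.14 -0.6   1.84  0.08  1.19 -2.  ]
```

View pics/s7.png

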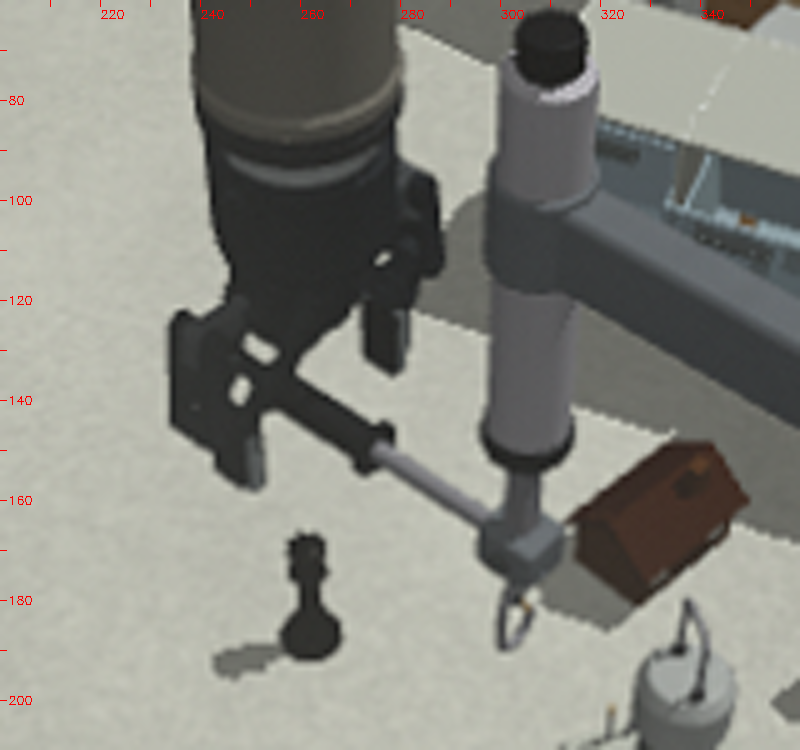

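Call:
send_rows([
  [[0,0,0],[0,0,0]],
  [[0,0,0],[0,0,0]],
  [[0,0,0],[0,0,0]],
  [[0,0,0],[0,0,0]],
  [[0,0,0],[0,0,0]],
  [[0,0,0],[0,0,0]],
  [[0,0,0],[0,0,0]],
  [[0,0,0],[0,0,0]],
], fingers=255, grip_force=40)

```text
clock: 4.75
tcp_pos: [0.4843, 0.0723, 0.32]
orientation: [-2.134, 2.306, -0.0]
contact_force: [-1.1, 1.0, 2.5]
grip_width: 0.0136
```

```bash
python3 -c "
from h import *
from bench import grab_frame
show()
for n in ('scene','top'):
  f=grab_frame(n)['frame'];np.save(f'pics/{n}3.npy',f)
crop('scene','pics/scene3.npy',200,60,360,210,'pics/s8.png',5)
"
```

```text
t 4.75 tcp [0.4843 0.0723 0.32  ] x yaw -94.44 z [ 3.e-04  1.e-04 -1.e+00] F [-1.05  0.99  2.47] w 0.0136 j [ 0.27  0.13 -0.6   1.84  0.08  1.19 -2.  ]
```

View pics/s8.png

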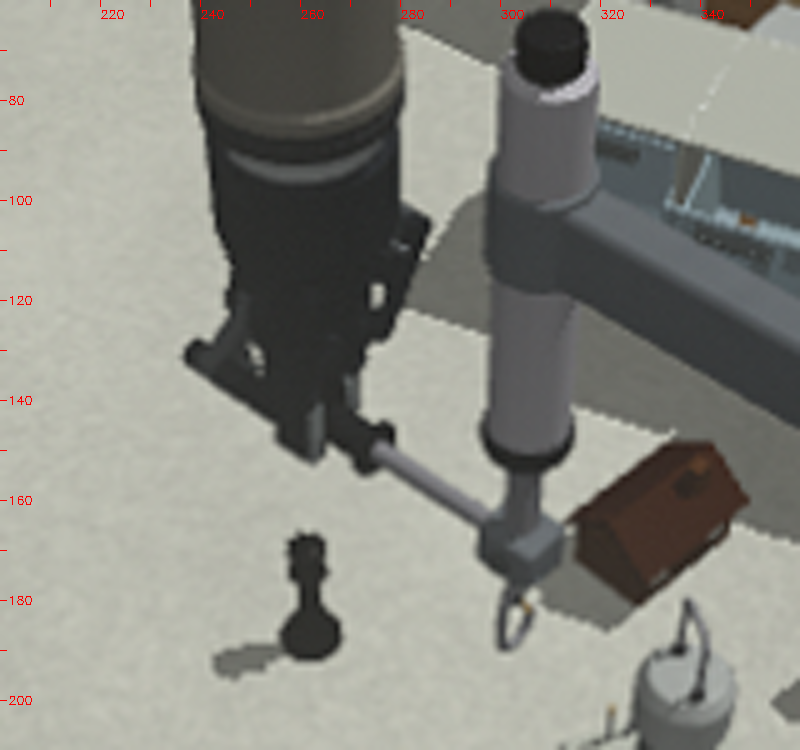

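Call:
send_rows([
  [[0,0,0.004],[0,0,0]],
  [[0,0,0.008],[0,0,0]],
  [[0,0,0.01],[0,0,0]],
  [[0,0,0.01],[0,0,0]],
  [[0,0,0.01],[0,0,0]],
  [[0,0,0.01],[0,0,0]],
  [[0,0,0.01],[0,0,0]],
  [[0,0,0.01],[0,0,0]],
  [[0,0,0.006],[0,0,0]],
  [[0,0,0.004],[0,0,0]],
  [[0,0,0],[0,0,0]],
  [[0,0,0],[0,0,0]],
])

```text
clock: 6.35
tcp_pos: [0.4843, 0.0721, 0.238]
orientation: [-2.133, 2.306, -0.0]
contact_force: [-0.1, -0.2, 5.2]
grip_width: 0.0133
```

```bash
python3 -c "
from h import *
from bench import grab_frame
show()
for n in ('scene','top'):
  f=grab_frame(n)['frame'];np.save(f'pics/{n}4.npy',f)
crop('scene','pics/scene4.npy',200,60,360,210,'pics/s9.png',5)
crop('top','pics/top4.npy',170,130,320,250,'pics/t9.png',5)
"
```

```text
t 6.35 tcp [0.4843 0.0721 0.238 ] x yaw -94.45 z [ 3.e-04 -1.e-04 -1.e+00] F [-0.07 -0.21  5.16] w 0.0133 j [ 0.25  0.21 -0.59  1.95  0.14  1.02 -2.06]
```

View pics/s9.png

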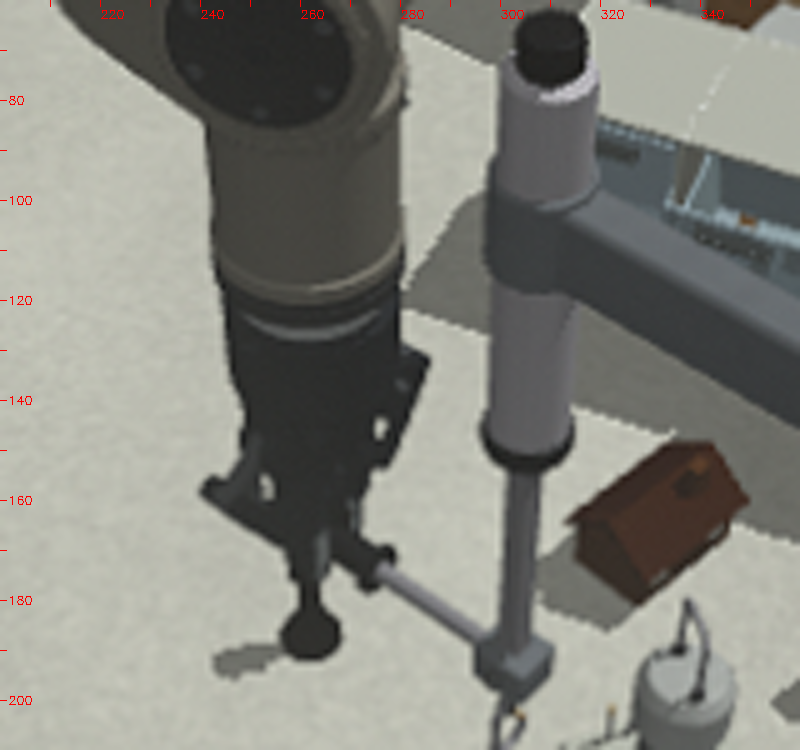

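View pics/t9.png

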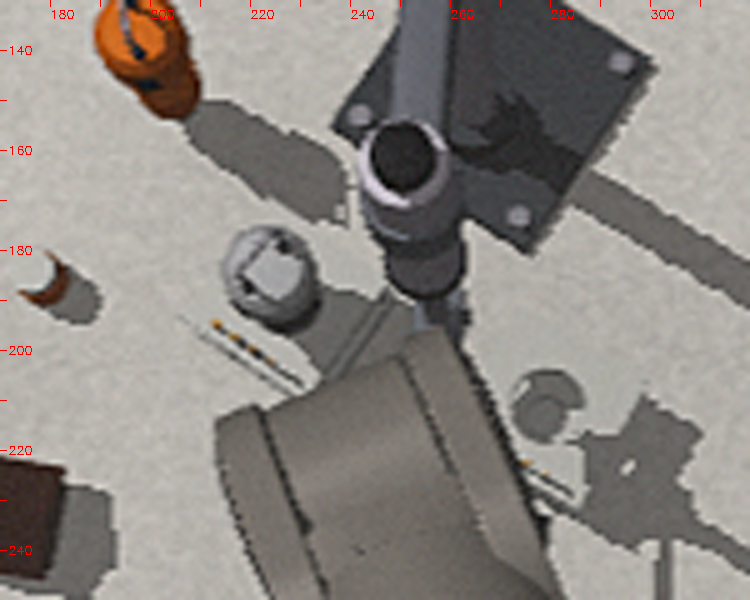

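Call:
send_rows([
  [[-0.00625,-7e-05,0],[0,0,0.25]],
  [[-0.0125,-0.00027,0],[0,0,0.5]],
  [[-0.0125,-0.00027,0],[0,0,0.5]],
  [[-0.0125,-0.00027,0],[0,0,0.5]],
  [[-0.0125,-0.00027,0],[0,0,0.5]],
  [[-0.0125,-0.00027,0],[0,0,0.5]],
  [[-0.0125,-0.00027,0],[0,0,0.5]],
  [[-0.0125,-0.00027,0],[0,0,0.5]],
  [[-0.0125,-0.00027,0],[0,0,0.5]],
  [[-0.00625,-7e-05,0],[0,0,0.25]],
  [[0,0,0],[0,0,0]],
  [[0,0,0],[0,0,0]],
])

```text
clock: 7.95
tcp_pos: [0.5141, 0.1797, 0.2377]
orientation: [1.643, -2.677, -0.0]
contact_force: [-1.3, 0.3, 4.4]
grip_width: 0.0136
```

```bash
cat >> h.py <<'E'
POST=np.array([.770,.0505])
def look(k):
    from bench import grab_frame
    o,t,T=obs();d=t[:2]-POST
    show();print('phi',np.degrees(np.arctan2(d[1],d[0])).round(2),'R',np.linalg.norm(d).round(4),'rod',round(.320-t[2],4),'seat z',round(.2745-.320+t[2],4))
    for n in ('scene','top'):
        np.save(f'pics/{n}{k}.npy',grab_frame(n)['frame'])
    crop('scene',f'pics/scene{k}.npy',280,150,360,210,f'pics/s_{k}.png',10)
    crop('top',f'pics/top{k}.npy',195,150,275,210,f'pics/t_{k}.png',10)
E
python3 -c "
from h import *
look(5)"
```

```text
t 7.95 tcp [0.5141 0.1797 0.2377] x yaw -116.93 z [-5.e-04 -0.e+00 -1.e+00] F [-1.32  0.3   4.36] w 0.0136 j [ 0.01  0.31 -0.56  1.83  0.19  1.05 -2.66]
phi 153.22 R 0.2867 rod 0.0823 seat z 0.1922
```

View pics/s_5.png

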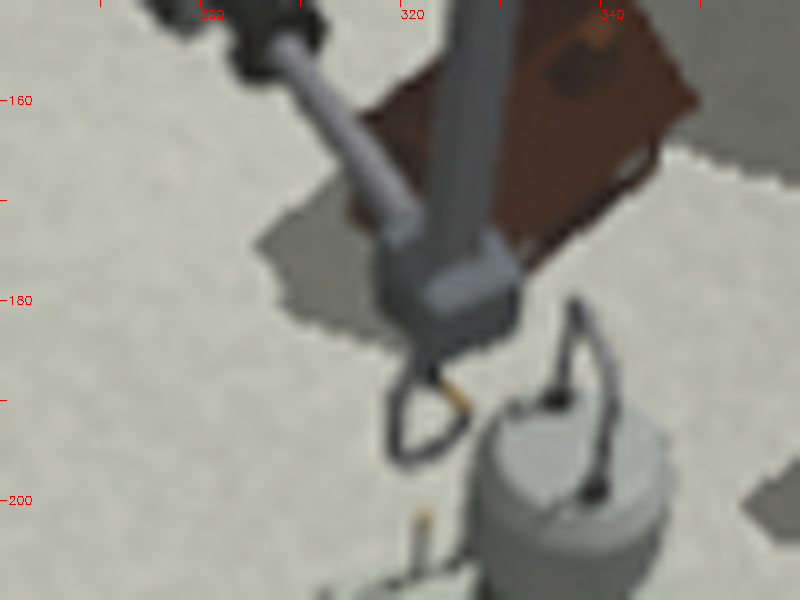

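View pics/t_5.png

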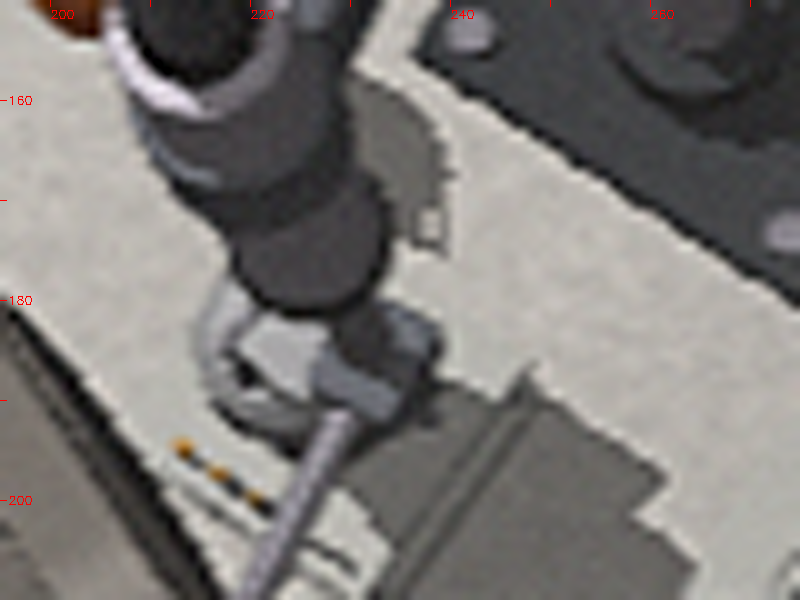

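```bash
python3 -c "
from h import *
np.set_printoptions(precision=2,suppress=True)
ph=np.radians(153.2)
e=np.array([np.cos(ph),np.sin(ph),0]);x=-e;y=np.array([-x[1],x[0],0]);z=np.array([0,0,1])
s=np.array([.770,.0505,0])+.17*e+z*.1922
for nm,(yy,zz) in dict(bowlbot=(0,-.0045),tip=(.010,.0095),back=(-.01,.01),pivot=(-.003,.0315)).items():
  print(nm,(proj('scene',s+y*yy+z*zz)[0]-[280,150]+.5)*10-.5)
c=np.array([.6408,.162,.174]);a=np.array([.77,-.64,0])
for h in (.036,.040,.045,.05):
  print(h,(proj('scene',[c+a*.013+z*h,c-a*.013+z*h,c+z*h])-[280,150]+.5)*10-.5)
"
```

```text
bowlbot [427.74 459.12]
tip [468.06 409.92]
back [396.28 438.33]
pivot [428.4  373.53]
0.036 [[608.68 397.73]
 [575.42 315.06]
 [591.94 356.1 ]]
0.04 [[610.54 387.62]
 [577.15 304.82]
 [593.74 345.93]]
0.045 [[612.89 374.89]
 [579.32 291.94]
 [595.99 333.12]]
0.05 [[615.25 362.05]
 [581.51 278.96]
 [598.27 320.21]]
```

Call:
send_rows([
  [[-0.00575,-6e-05,-0.0004],[0,0,0.23]],
  [[-0.00575,-6e-05,-0.0004],[0,0,0.23]],
  [[-0.00575,-6e-05,-0.0004],[0,0,0.23]],
  [[-0.00575,-6e-05,-0.0004],[0,0,0.23]],
  [[-0.00575,-6e-05,-0.0004],[0,0,0.23]],
  [[-0.00575,-6e-05,-0.0004],[0,0,0.23]],
  [[-0.00575,-6e-05,-0.0004],[0,0,0.23]],
  [[-0.00575,-6e-05,-0.0004],[0,0,0.23]],
  [[0,0,0],[0,0,0]],
  [[0,0,0],[0,0,0]],
])

```text
clock: 9.3
tcp_pos: [0.5383, 0.2193, 0.241]
orientation: [1.423, -2.801, -0.001]
contact_force: [-4.1, 2.7, 4.6]
grip_width: 0.0131
```

```bash
python3 -c "
from h import *
look(6)"
```

```text
t 9.3 tcp [0.5383 0.2193 0.241 ] x yaw -126.12 z [-3.e-04  3.e-04 -1.e+00] F [-4.13  2.71  4.56] w 0.0131 j [-0.08  0.36 -0.53  1.75  0.2   1.09 -2.87]
phi 143.93 R 0.2867 rod 0.079 seat z 0.1955
```

View pics/s_6.png

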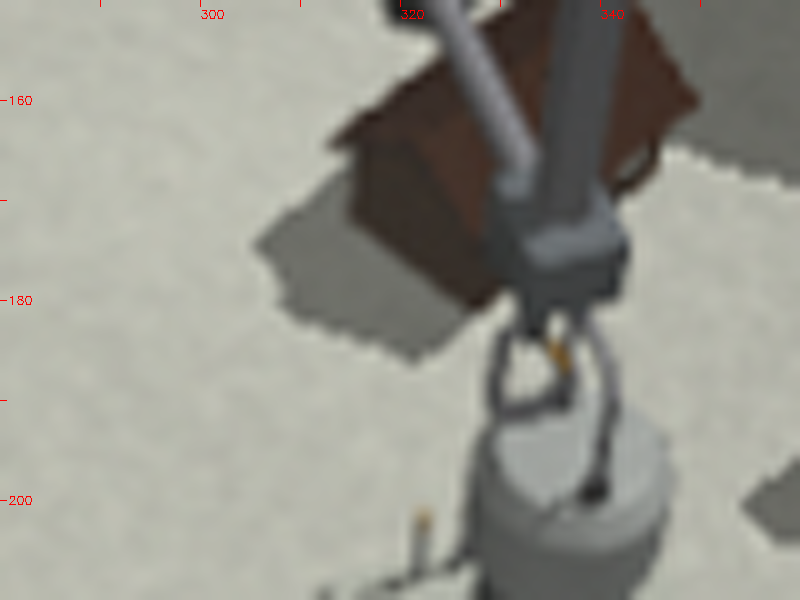

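View pics/t_6.png

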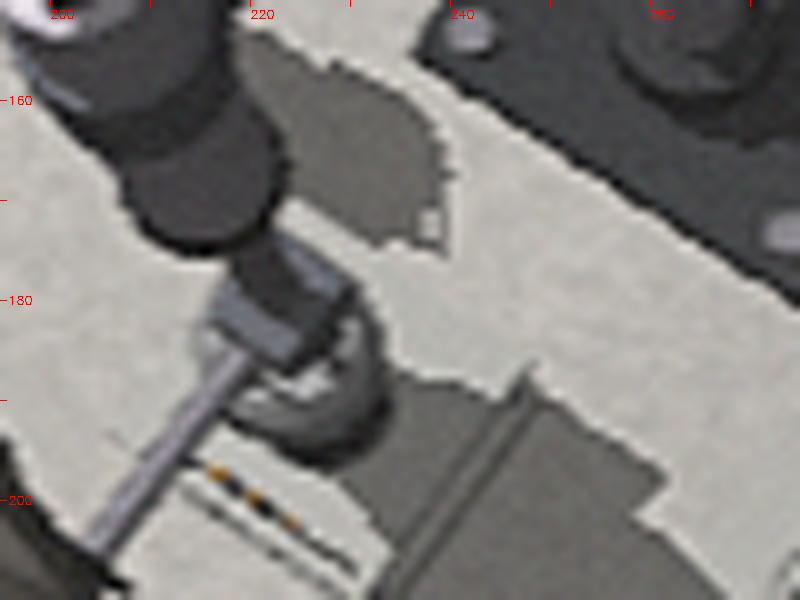

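Call:
send_rows([
  [[0.0075,-0.0001,0],[0,0,-0.3]],
  [[0.0075,-0.0001,0],[0,0,-0.3]],
  [[0.0075,-0.0001,0],[0,0,-0.3]],
  [[0.0075,-0.0001,0],[0,0,-0.3]],
  [[0,0,-0.004],[0,0,0]],
  [[0,0,-0.01],[0,0,0]],
  [[0,0,-0.01],[0,0,0]],
  [[0,0,-0.01],[0,0,0]],
  [[0,0,-0.01],[0,0,0]],
  [[0,0,-0.01],[0,0,0]],
  [[0,0,-0.01],[0,0,0]],
  [[0,0,-0.008],[0,0,0]],
  [[0,0,-0.004],[0,0,0]],
  [[0,0,-0.0025],[0,0,0]],
  [[0,0,0],[0,0,0]],
  [[0,0,0],[0,0,0]],
])

```text
clock: 11.4
tcp_pos: [0.5216, 0.1936, 0.3195]
orientation: [1.568, -2.722, -0.0]
contact_force: [-5.0, 3.0, 3.2]
grip_width: 0.0127
```

```bash
python3 -c "
from h import *
look(7)"
```

```text
t 11.4 tcp [0.5216 0.1936 0.3195] x yaw -120.11 z [-7.e-04 -2.e-04 -1.e+00] F [-5.04  2.99  3.18] w 0.0127 j [-0.    0.26 -0.56  1.7   0.14  1.23 -2.69]
phi 150.05 R 0.2866 rod 0.0005 seat z 0.274
```

View pics/s_7.png

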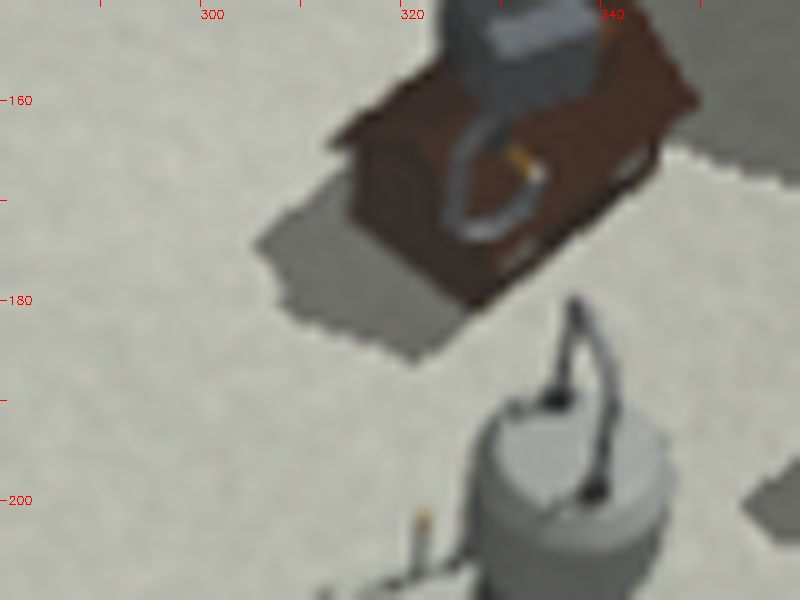

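Call:
send_rows([
  [[0,0,0],[0,0,0]],
  [[0,0,0],[0,0,0]],
  [[0,0,0],[0,0,0]],
  [[0,0,0],[0,0,0]],
  [[0,0,0],[0,0,0]],
  [[0,0,0],[0,0,0]],
  [[0,0,-0.02],[0,0,0]],
  [[0,0,-0.02],[0,0,0]],
  [[0,0,-0.02],[0,0,0]],
  [[0,0,0],[0,0,-1]],
  [[0,0,0],[0,0,-1]],
  [[0,0,0],[0,0,-1]],
  [[0,0,0],[0,0,-1]],
  [[0,0,0],[0,0,-1]],
  [[0,0,0],[0,0,-1]],
  [[0,0,0],[0,0,-1]],
  [[0,0,0],[0,0,-1]],
  [[0,0,0],[0,0,-1]],
  [[0,0,0],[0,0,-1]],
], fingers=0)

```text
clock: 13.88
tcp_pos: [0.5221, 0.1938, 0.3795]
orientation: [2.574, -1.801, 0.0]
contact_force: [-0.9, 0.2, -2.0]
grip_width: 0.0858
```

Call:
send_rows([
  [[0,0,0],[0,0,-1]],
  [[0,0,0],[0,0,-1]],
  [[0,0,0],[0,0,-1]],
  [[0,0,0],[0,0,-1]],
  [[0,0,0],[0,0,-1]],
  [[0,0,0],[0,0,-1]],
  [[0,0,0],[0,0,-1]],
  [[0,0,0],[0,0,-1]],
  [[0,0,0],[0,0,-1]],
  [[0,0,0],[0,0,-1]],
  [[0,0,0],[0,0,-1]],
  [[0,0,0],[0,0,-1]],
  [[0,0,0],[0,0,-1]],
  [[0,0,0],[0,0,-1]],
  [[0,0,0],[0,0,-1]],
  [[0,0,0],[0,0,-1]],
  [[0,0,0],[0,0,-1]],
  [[0,0,0],[0,0,-1]],
  [[0,0,0],[0,0,-1]],
  [[0,0,0],[0,0,-1]],
])

```text
clock: 16.38
tcp_pos: [0.5221, 0.1937, 0.3795]
orientation: [3.034, 0.813, -0.0]
contact_force: [-0.8, 0.2, -0.5]
grip_width: 0.0857
```

Call:
send_rows([
  [[0,0,0],[0,0,-1]],
  [[0,0,0],[0,0,-1]],
  [[0,0,0],[0,0,-1]],
  [[0,0,0],[0,0,-1]],
  [[0,0,0],[0,0,-1]],
  [[0,0,0],[0,0,-1]],
  [[0,0,0],[0,0,0]],
])

```text
clock: 17.25
tcp_pos: [0.5222, 0.1937, 0.3794]
orientation: [-2.723, -1.566, 0.0]
contact_force: [0.7, 0.4, -1.6]
grip_width: 0.0852
```

```bash
python3 -c "
from h import *
look(8)
crop('scene','pics/scene8.npy',240,60,360,180,'pics/s10.png',5)"
```

```text
t 17.25 tcp [0.5222 0.1937 0.3794] x yaw 59.8 z [-1.e-04  1.e-04 -1.e+00] F [ 0.65  0.38 -1.57] w 0.0852 j [ 0.37  0.34 -1.07  1.59  0.3   1.4   0.31]
phi 149.98 R 0.2862 rod -0.0594 seat z 0.3339
```

View pics/s10.png

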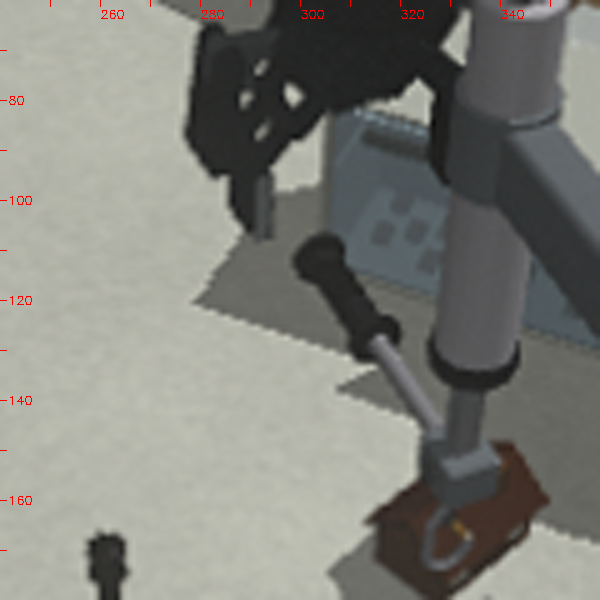

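```bash
python3 -c "
from h import *
np.set_printoptions(precision=2,suppress=True)
for d in (149,150,151):
  e=np.array([np.cos(np.radians(d)),np.sin(np.radians(d)),0])
  P=[np.array([.77,.0505,.338])+e*k for k in (.281+.0285,.281-.0285)]
  print(d,(proj('scene',P)-[240,60]+.5)*5-.5)
print(delta((.5222,.1937,.3195),np.radians(60)))"
```

```text
149 [[332.93 257.91]
 [384.72 337.82]]
150 [[322.43 260.99]
 [375.94 340.5 ]]
151 [[311.99 264.21]
 [367.21 343.3 ]]
(array([0.  , 0.  , 0.06]), array([-0.  ,  0.  , -0.05]))
```

Call:
send_rows([
  [[0,0,0.02],[0,0,0]],
  [[0,0,0.02],[0,0,0]],
  [[0,0,0.02],[0,0,0]],
  [[0,0,0],[0,0,0]],
])

```text
clock: 17.85
tcp_pos: [0.5213, 0.1931, 0.3176]
orientation: [-2.722, -1.567, 0.005]
contact_force: [0.5, -0.2, 0.1]
grip_width: 0.0857
```

Call:
send_rows([
  [[0,0,0],[0,0,0]],
  [[0,0,0],[0,0,0]],
  [[0,0,0],[0,0,0]],
  [[0,0,0],[0,0,0]],
  [[0,0,0],[0,0,0]],
  [[0,0,0],[0,0,0]],
  [[0,0,0],[0,0,0]],
], fingers=255, grip_force=40)

```text
clock: 18.73
tcp_pos: [0.5223, 0.194, 0.3198]
orientation: [2.723, 1.567, 0.001]
contact_force: [0.7, 0.5, 3.2]
grip_width: 0.0133
```

```bash
python3 -c "
from h import *
look(9)
crop('scene','pics/scene9.npy',240,60,360,180,'pics/s11.png',5)"
```

```text
t 18.73 tcp [0.5223 0.194  0.3198] x yaw 59.85 z [ 6.e-04  3.e-04 -1.e+00] F [0.68 0.46 3.21] w 0.0133 j [ 0.35  0.38 -1.05  1.68  0.34  1.28  0.28]
phi 149.92 R 0.2863 rod 0.0002 seat z 0.2743
```

View pics/s11.png

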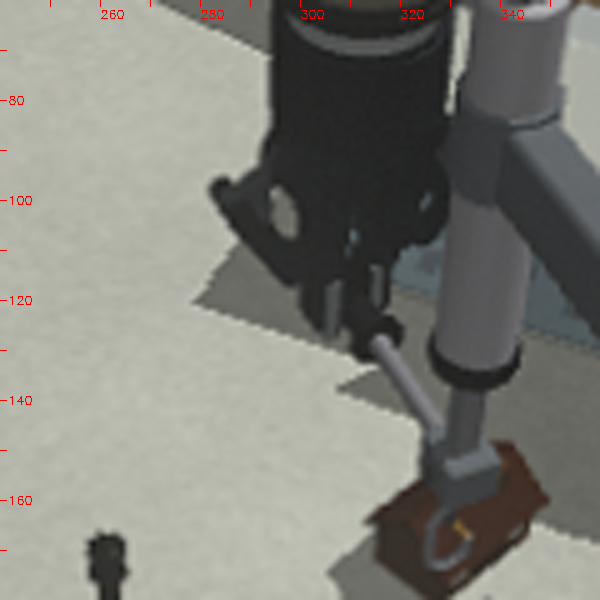

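Call:
send_rows([
  [[0,0,0.004],[0,0,0]],
  [[0,0,0.008],[0,0,0]],
  [[0,0,0.01],[0,0,0]],
  [[0,0,0.01],[0,0,0]],
  [[0,0,0.01],[0,0,0]],
  [[0,0,0.01],[0,0,0]],
  [[0,0,0.01],[0,0,0]],
  [[0,0,0.01],[0,0,0]],
  [[0,0,0.0045],[0,0,0]],
  [[0,0,0.002],[0,0,0]],
  [[0,0,0],[0,0,0]],
  [[0.0064,7e-05,0],[0,0,0.256]],
  [[0.0064,7e-05,0],[0,0,0.256]],
  [[0.0064,7e-05,0],[0,0,0.256]],
  [[0.0064,7e-05,0],[0,0,0.256]],
  [[0.0064,7e-05,0],[0,0,0.256]],
  [[0,0,0],[0,0,0]],
  [[0,0,0],[0,0,0]],
])

```text
clock: 21.08
tcp_pos: [0.5397, 0.2205, 0.241]
orientation: [-2.806, -1.413, 0.0]
contact_force: [1.2, -0.2, 4.3]
grip_width: 0.0133
```

```bash
cat >> h.py <<'E'
def pred(phi,seatz):
    ph=np.radians(phi);e=np.array([np.cos(ph),np.sin(ph),0]);x=-e;y=np.array([-x[1],x[0],0]);z=np.array([0,0,1])
    s=np.array([*POST,0])+.17*e+z*seatz
    for nm,(yy,zz) in dict(bowlbot=(0,-.0045),tip=(.010,.0095),pivot=(-.003,.0315)).items():
        print(nm,((proj('scene',s+y*yy+z*zz)[0]-[280,150]+.5)*10-.5).round(0),end=' ')
    print()
def forces():
    o,t,T=obs();F=np.array(o['contact_force']);d=t[:2]-POST;e=d/np.linalg.norm(d);tg=np.array([e[1],-e[0]])
    print('F radial-out',F[:2]@e,'F along swing(+ = clockwise)',F[:2]@tg,'Fz',F[2])
E
python3 -c "
from h import *
look(10);forces();pred(143.5,.196)"
```

```text
t 21.07 tcp [0.5397 0.2205 0.241 ] x yaw 53.46 z [-0. -0. -1.] F [ 1.2  -0.24  4.28] w 0.0133 j [ 0.23  0.48 -0.97  1.72  0.43  1.16  0.07]
phi 143.57 R 0.2863 rod 0.079 seat z 0.1955
F radial-out -1.4763835403269956 F along swing(+ = clockwise) 0.23978908740388616 Fz 3.963580472575784
bowlbot [535. 415.] tip [580. 371.] pivot [538. 327.]
```

View pics/s_10.png

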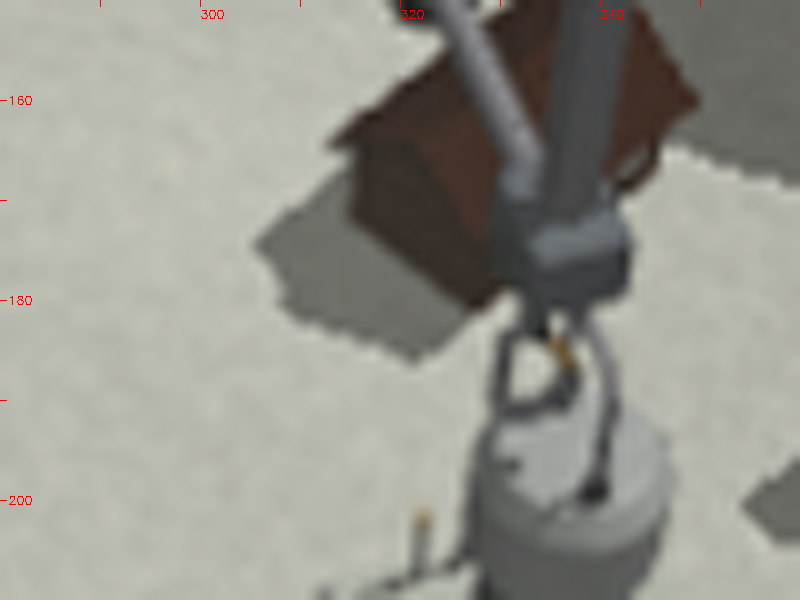

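Call:
send_rows([
  [[0.0025,1e-05,0],[0,0,0.1]],
  [[0.0025,1e-05,0],[0,0,0.1]],
  [[0.0025,1e-05,0],[0,0,0.1]],
  [[0.0025,1e-05,0],[0,0,0.1]],
  [[0.0025,1e-05,0],[0,0,0.1]],
  [[0.0025,1e-05,0],[0,0,0.1]],
  [[0,0,0],[0,0,0]],
  [[0,0,0],[0,0,0]],
])

```text
clock: 22.18
tcp_pos: [0.5489, 0.2324, 0.241]
orientation: [-2.842, -1.339, -0.0]
contact_force: [0.4, 0.3, 4.0]
grip_width: 0.0131
```

```bash
python3 -c "
from h import *
look(11);forces()"
```

```text
t 22.18 tcp [0.5489 0.2324 0.241 ] x yaw 50.45 z [ 0.e+00  1.e-04 -1.e+00] F [0.38 0.32 4.  ] w 0.0131 j [ 0.19  0.5  -0.95  1.69  0.43  1.17  0.01]
phi 140.55 R 0.2863 rod 0.079 seat z 0.1955
F radial-out -0.45747317563696255 F along swing(+ = clockwise) 0.5114635576991088 Fz 4.3393883453168
```

View pics/s_11.png

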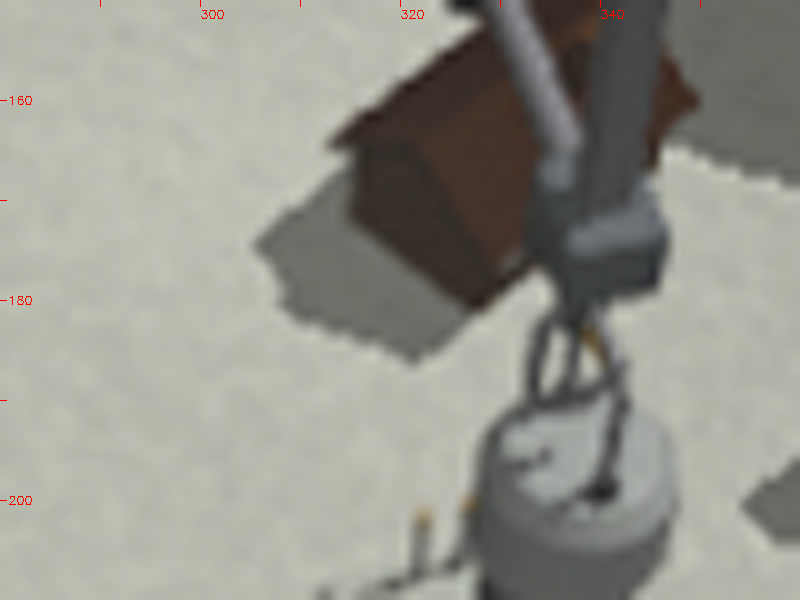

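View pics/t_11.png

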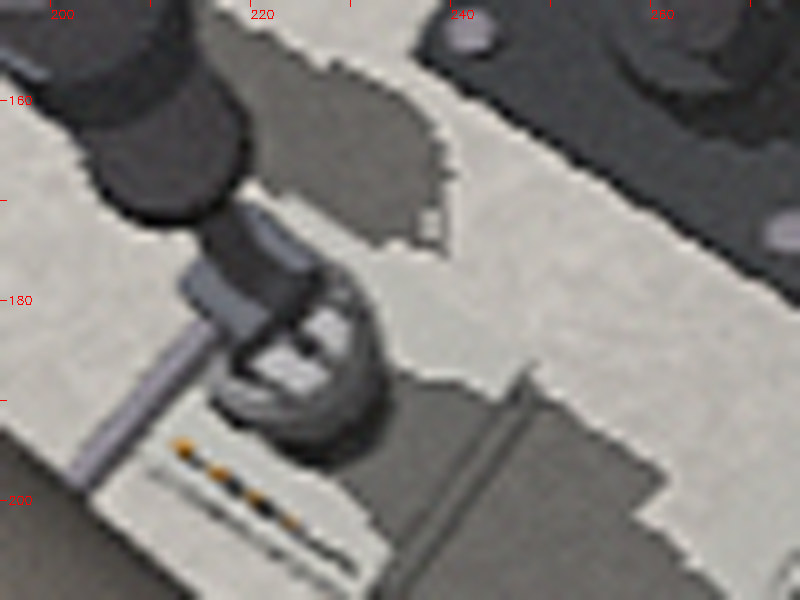

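Call:
send_rows([
  [[0.0025,1e-05,0],[0,0,0.1]],
  [[0.0025,1e-05,0],[0,0,0.1]],
  [[0.0025,1e-05,0],[0,0,0.1]],
  [[0.0025,1e-05,0],[0,0,0.1]],
  [[0,0,0],[0,0,0]],
  [[0,0,0],[0,0,0]],
])

```text
clock: 23.02
tcp_pos: [0.5554, 0.24, 0.241]
orientation: [2.865, 1.289, 0.0]
contact_force: [0.4, 0.0, 4.3]
grip_width: 0.0134
```

```bash
python3 -c "
from h import *
look(12);forces();pred(138.5,.1955)"
```

```text
t 23.02 tcp [0.5554 0.24   0.241 ] x yaw 48.46 z [ 1.e-04  0.e+00 -1.e+00] F [0.37 0.   4.31] w 0.0134 j [ 0.16  0.51 -0.93  1.67  0.44  1.18 -0.03]
phi 138.56 R 0.2862 rod 0.079 seat z 0.1955
F radial-out -0.08505601114502588 F along swing(+ = clockwise) -0.09607703256214035 Fz 4.02636160770967
bowlbot [593. 404.] tip [638. 363.] pivot [597. 315.]
```

View pics/s_12.png

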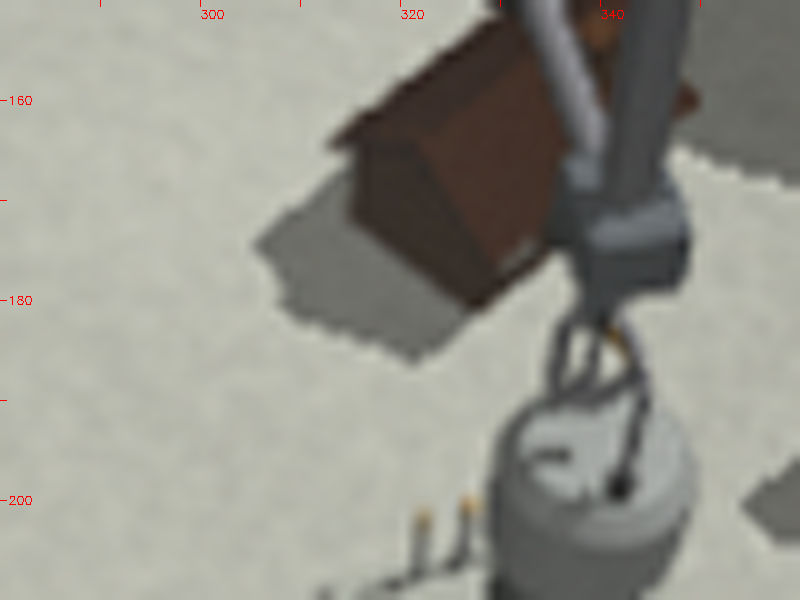

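View pics/t_12.png

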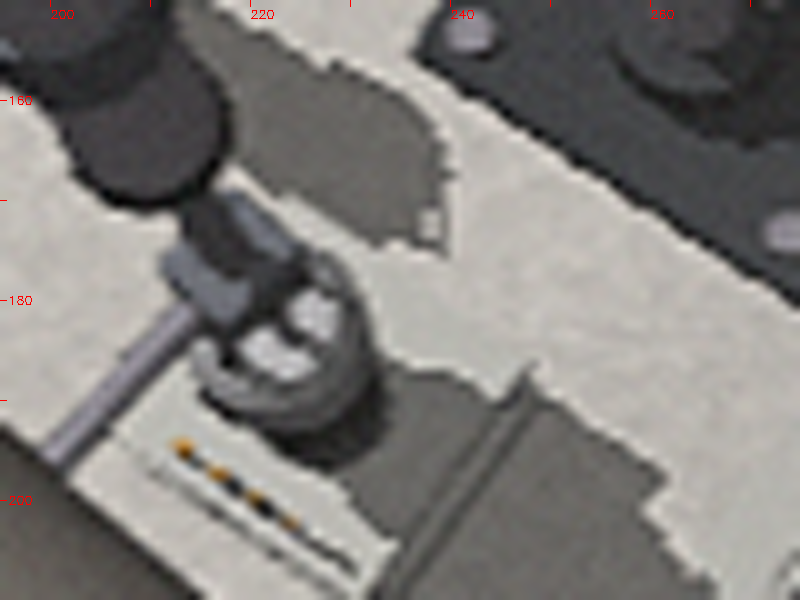

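Call:
send_rows([
  [[0.0025,1e-05,0],[0,0,0.1]],
  [[0.0025,1e-05,0],[0,0,0.1]],
  [[0.0025,1e-05,0],[0,0,0.1]],
  [[0.0025,1e-05,0],[0,0,0.1]],
  [[0,0,0],[0,0,0]],
  [[0,0,0],[0,0,0]],
])

```text
clock: 23.88
tcp_pos: [0.5622, 0.2473, 0.2409]
orientation: [-2.887, -1.239, 0.0]
contact_force: [-0.7, 0.7, 3.1]
grip_width: 0.0132
```

```bash
python3 -c "
from h import *
look(13);forces();pred(136.5,.1955)"
```

```text
t 23.88 tcp [0.5622 0.2473 0.2409] x yaw 46.45 z [-1.e-04  0.e+00 -1.e+00] F [-0.73  0.73  3.06] w 0.0132 j [ 0.14  0.52 -0.92  1.65  0.44  1.19 -0.07]
phi 136.56 R 0.2862 rod 0.0791 seat z 0.1954
F radial-out 0.3736417606351615 F along swing(+ = clockwise) -0.3281310822115115 Fz 4.534602144901948
bowlbot [616. 401.] tip [662. 360.] pivot [621. 311.]
```

View pics/s_13.png

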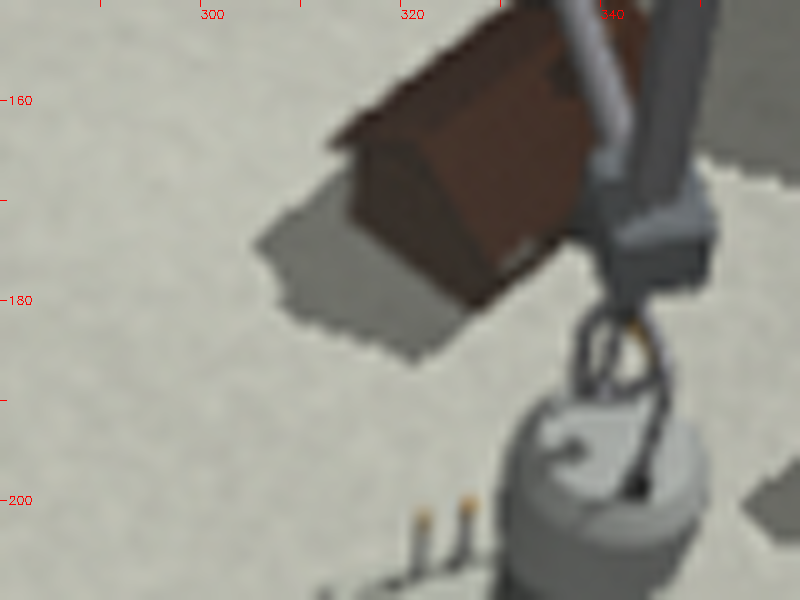

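Call:
send_rows([
  [[0.0025,1e-05,0],[0,0,0.1]],
  [[0.0025,1e-05,0],[0,0,0.1]],
  [[0.0025,1e-05,0],[0,0,0.1]],
  [[0,0,0],[0,0,0]],
  [[0,0,0],[0,0,0]],
])

```text
clock: 24.6
tcp_pos: [0.5674, 0.2528, 0.241]
orientation: [-2.903, -1.201, -0.0]
contact_force: [-1.3, -1.0, 3.4]
grip_width: 0.0134
```

```bash
python3 -c "
from h import *
look(14);forces();pred(135,.1955)"
```

```text
t 24.6 tcp [0.5674 0.2528 0.241 ] x yaw 44.96 z [ 1.e-04  1.e-04 -1.e+00] F [-1.26 -0.98  3.39] w 0.0134 j [ 0.12  0.53 -0.91  1.63  0.44  1.19 -0.1 ]
phi 135.04 R 0.2863 rod 0.079 seat z 0.1955
F radial-out 0.6429822357347521 F along swing(+ = clockwise) -0.8915088151820395 Fz 3.5308053749166644
bowlbot [633. 398.] tip [680. 359.] pivot [639. 309.]
```

View pics/s_14.png

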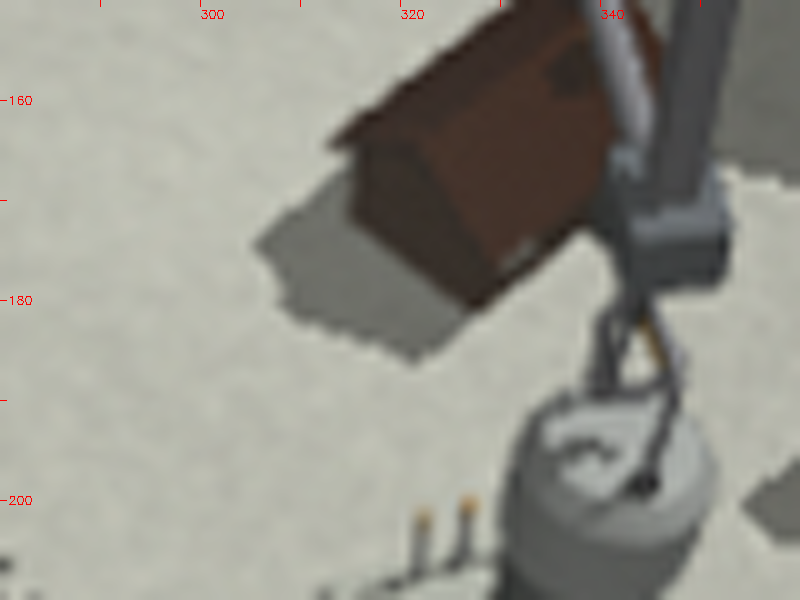

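View pics/t_14.png

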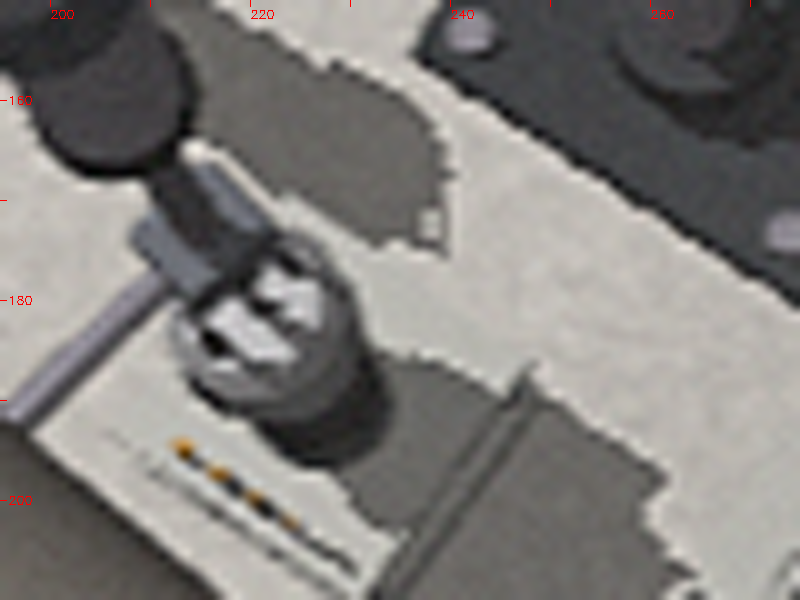

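Call:
send_rows([
  [[0.002,1e-05,0],[0,0,0.08]],
  [[0.002,1e-05,0],[0,0,0.08]],
  [[0,0,0],[0,0,0]],
  [[0,0,0],[0,0,0]],
])

```text
clock: 25.2
tcp_pos: [0.5703, 0.2556, 0.2411]
orientation: [-2.911, -1.18, -0.0]
contact_force: [-1.8, -0.1, 5.5]
grip_width: 0.0133
```

```bash
python3 -c "
from h import *
look(15);forces();pred(134.2,.1955)"
```

```text
t 25.2 tcp [0.5703 0.2556 0.2411] x yaw 44.13 z [ 1.e-04  1.e-04 -1.e+00] F [-1.79 -0.1   5.51] w 0.0133 j [ 0.12  0.54 -0.9   1.63  0.45  1.2  -0.11]
phi 134.23 R 0.2862 rod 0.0789 seat z 0.1956
F radial-out -0.2831918736090135 F along swing(+ = clockwise) -2.8787681505993774 Fz 4.520697356800149
bowlbot [643. 397.] tip [690. 358.] pivot [648. 307.]
```

View pics/s_15.png

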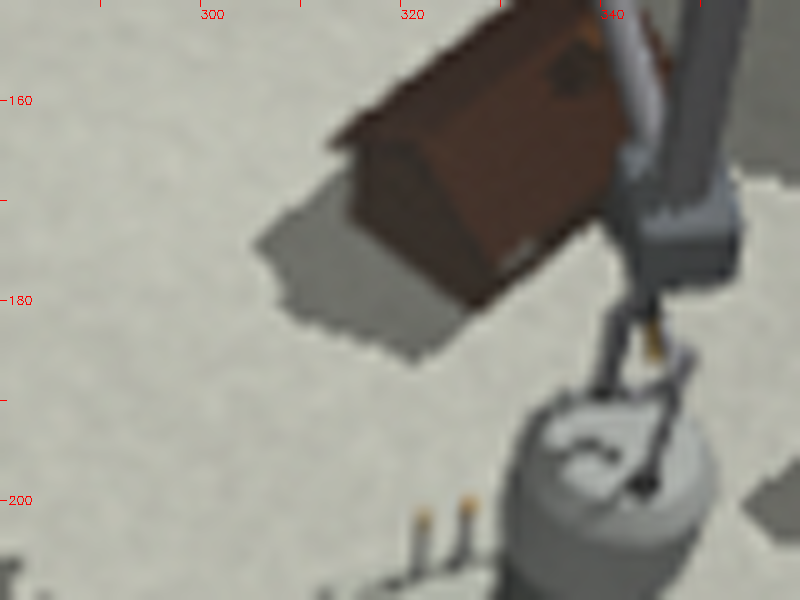

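Call:
send_rows([
  [[0,0,-0.002],[0,0,0]],
  [[0,0,-0.002],[0,0,0]],
  [[0,0,-0.002],[0,0,0]],
  [[0,0,-0.002],[0,0,0]],
  [[0,0,0],[0,0,0]],
  [[0,0,0],[0,0,0]],
])

```text
clock: 26.05
tcp_pos: [0.5705, 0.2557, 0.2495]
orientation: [-2.911, -1.18, -0.001]
contact_force: [-1.3, -0.1, 5.1]
grip_width: 0.0134
```

```bash
python3 -c "
from h import *
look(16);forces();pred(134.2,.2035)"
```

```text
t 26.05 tcp [0.5705 0.2557 0.2495] x yaw 44.14 z [ 7.e-04  4.e-04 -1.e+00] F [-1.3  -0.08  5.12] w 0.0134 j [ 0.12  0.53 -0.91  1.62  0.44  1.21 -0.11]
phi 134.19 R 0.2862 rod 0.0705 seat z 0.204
F radial-out 0.8957577614539344 F along swing(+ = clockwise) -1.4052883368297704 Fz 5.1607002109074775
bowlbot [647. 377.] tip [694. 338.] pivot [652. 286.]
```

View pics/s_16.png

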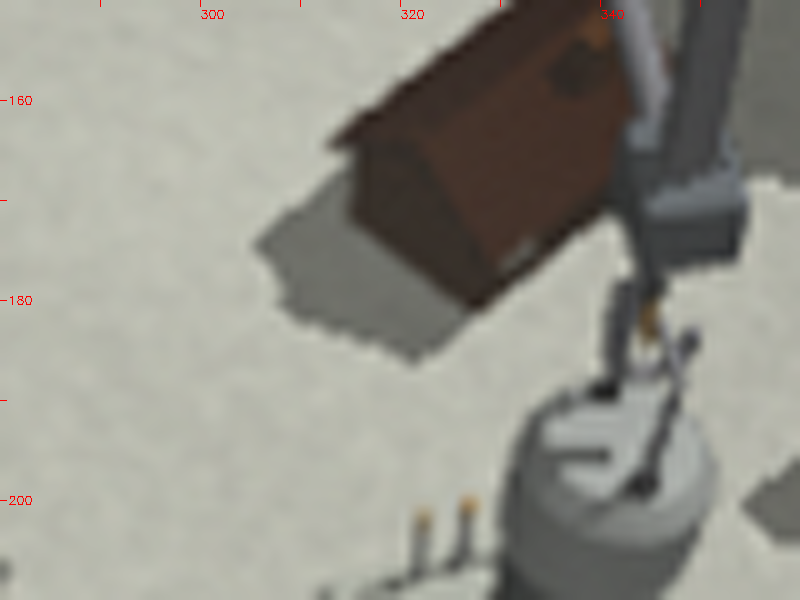

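Call:
send_rows([
  [[0,0,-0.001],[0,0,0]],
  [[0,0,-0.001],[0,0,0]],
  [[0,0,-0.001],[0,0,0]],
  [[0,0,-0.001],[0,0,0]],
  [[0,0,0],[0,0,0]],
  [[0,0,0],[0,0,0]],
])

```text
clock: 26.9
tcp_pos: [0.5703, 0.2556, 0.2532]
orientation: [-2.911, -1.181, -0.0]
contact_force: [-1.3, -0.5, 4.8]
grip_width: 0.0132
```

```bash
python3 -c "
from h import *
look(17);forces();pred(134.2,.2075)"
```

```text
t 26.9 tcp [0.5703 0.2556 0.2532] x yaw 44.15 z [ 2.e-04  1.e-04 -1.e+00] F [-1.27 -0.52  4.82] w 0.0132 j [ 0.12  0.53 -0.91  1.61  0.44  1.22 -0.1 ]
phi 134.24 R 0.2862 rod 0.0668 seat z 0.2077
F radial-out 1.74273583983578 F along swing(+ = clockwise) -1.3909651528094173 Fz 4.493789446884363
bowlbot [649. 367.] tip [696. 328.] pivot [654. 276.]
```

View pics/s_17.png

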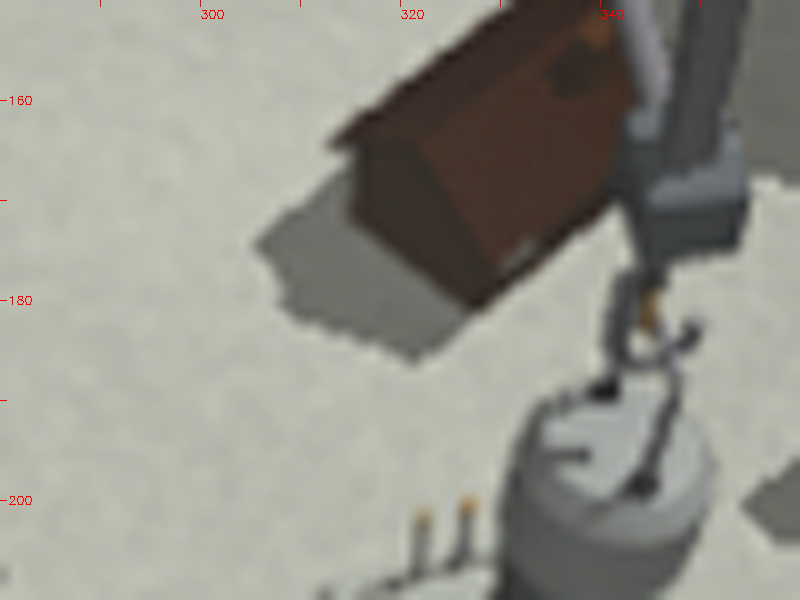

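Call:
send_rows([
  [[0,0,-0.001],[0,0,0]],
  [[0,0,-0.001],[0,0,0]],
  [[0,0,-0.001],[0,0,0]],
  [[0,0,0],[0,0,0]],
  [[0,0,0],[0,0,0]],
])

```text
clock: 27.62
tcp_pos: [0.5704, 0.2557, 0.2565]
orientation: [-2.911, -1.181, -0.001]
contact_force: [-2.1, -0.7, 6.4]
grip_width: 0.0131
```

```bash
python3 -c "
from h import *
look(18);forces();pred(134.2,.2105)"
```

```text
t 27.62 tcp [0.5704 0.2557 0.2565] x yaw 44.15 z [ 5.e-04  3.e-04 -1.e+00] F [-2.1  -0.74  6.38] w 0.0131 j [ 0.12  0.52 -0.91  1.61  0.43  1.22 -0.1 ]
phi 134.21 R 0.2862 rod 0.0635 seat z 0.211
F radial-out 0.3892987418038153 F along swing(+ = clockwise) -1.7292877716106185 Fz 5.357086869925443
bowlbot [650. 360.] tip [698. 320.] pivot [656. 268.]
```

View pics/s_18.png

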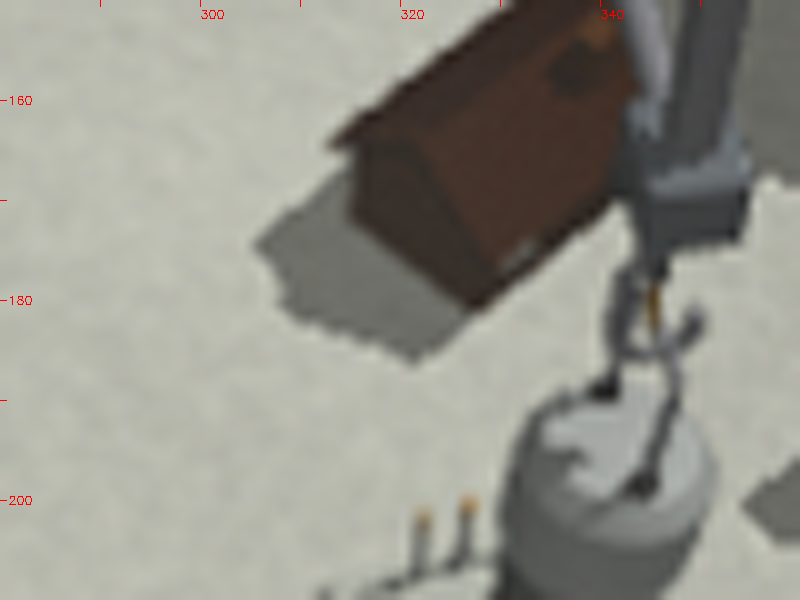

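Call:
send_rows([
  [[0,0,-0.001],[0,0,0]],
  [[0,0,-0.001],[0,0,0]],
  [[0,0,0],[0,0,0]],
  [[0,0,0],[0,0,0]],
])

```text
clock: 28.22
tcp_pos: [0.5704, 0.2556, 0.258]
orientation: [-2.911, -1.181, -0.0]
contact_force: [-0.9, 2.3, 4.2]
grip_width: 0.0134
```

```bash
python3 -c "
from h import *
look(19);forces();pred(134.2,.213)"
```

```text
t 28.23 tcp [0.5704 0.2556 0.258 ] x yaw 44.15 z [ 2.e-04  3.e-04 -1.e+00] F [-0.94  2.29  4.16] w 0.0134 j [ 0.12  0.52 -0.91  1.61  0.43  1.23 -0.1 ]
phi 134.23 R 0.2862 rod 0.062 seat z 0.2125
F radial-out 0.7994300874934358 F along swing(+ = clockwise) 0.5903567243101538 Fz 4.455325072634371
bowlbot [651. 354.] tip [699. 313.] pivot [657. 261.]
```

View pics/s_19.png

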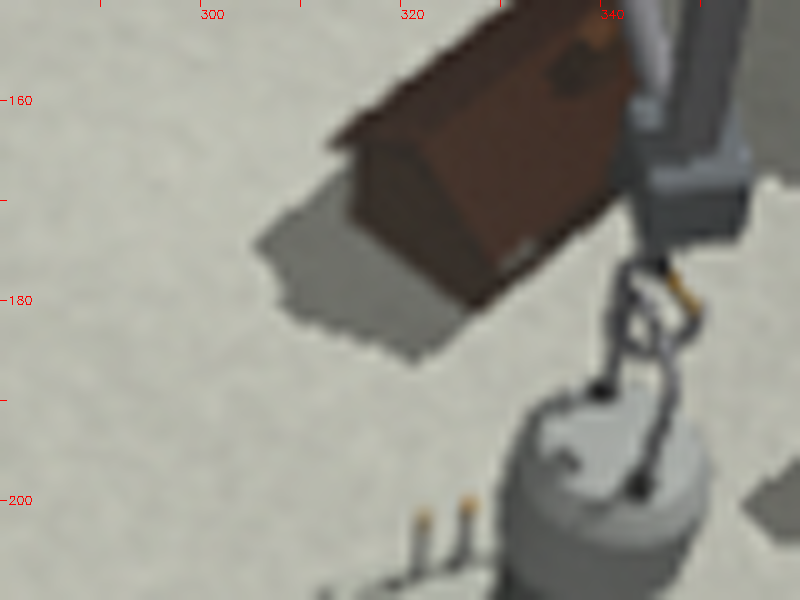

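Call:
send_rows([
  [[0,0,-0.001],[0,0,0]],
  [[0,0,-0.001],[0,0,0]],
  [[-0.0025,1e-05,0],[0,0,-0.1]],
  [[-0.0025,1e-05,0],[0,0,-0.1]],
  [[-0.0025,1e-05,0],[0,0,-0.1]],
  [[-0.0025,1e-05,0],[0,0,-0.1]],
  [[-0.0025,1e-05,0],[0,0,-0.1]],
  [[-0.0025,1e-05,0],[0,0,-0.1]],
  [[-0.0025,1e-05,0],[0,0,-0.1]],
  [[-0.0025,1e-05,0],[0,0,-0.1]],
  [[0,0,0],[0,0,0]],
  [[0,0,0],[0,0,0]],
])

```text
clock: 29.82
tcp_pos: [0.5564, 0.241, 0.26]
orientation: [2.868, 1.281, -0.0]
contact_force: [-2.0, 1.1, 4.1]
grip_width: 0.0132
```

```bash
python3 -c "
from h import *
look(20);forces();pred(138.2,.2145)"
```

```text
t 29.82 tcp [0.5564 0.241  0.26  ] x yaw 48.15 z [-1.e-04 -1.e-04 -1.e+00] F [-1.99  1.09  4.07] w 0.0132 j [ 0.17  0.5  -0.94  1.65  0.42  1.22 -0.02]
phi 138.27 R 0.2862 rod 0.06 seat z 0.2145
F radial-out 1.3501401715872208 F along swing(+ = clockwise) -0.8539976633140295 Fz 3.3627886157539315
bowlbot [605. 356.] tip [651. 314.] pivot [609. 264.]
```

View pics/s_20.png

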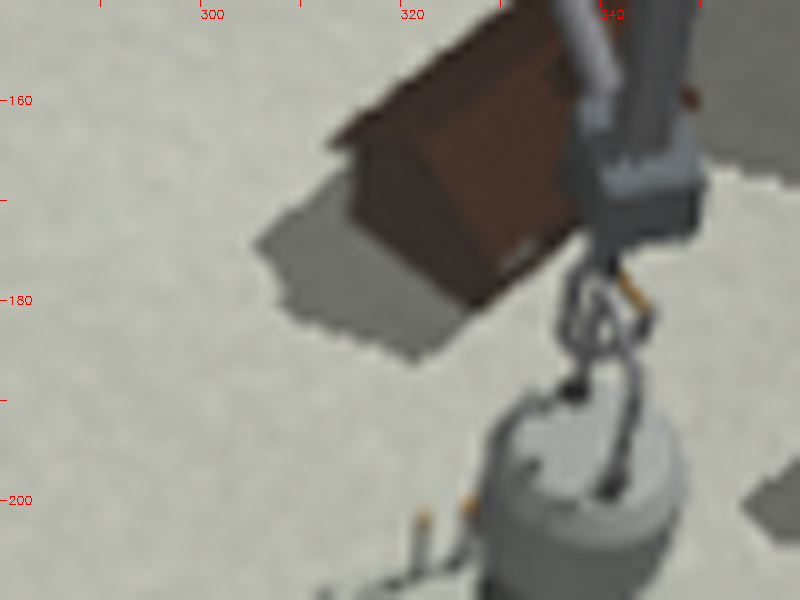

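View pics/t_20.png

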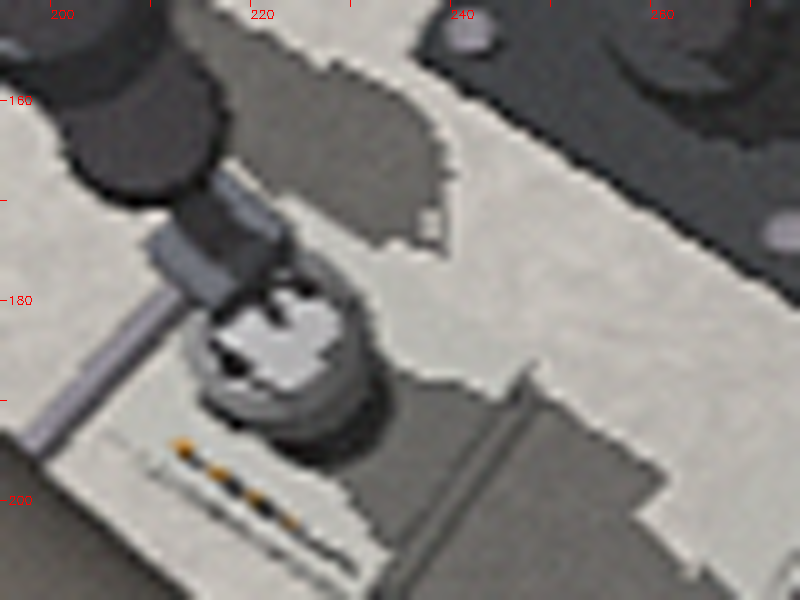

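Call:
send_rows([
  [[0,0,-0.0005],[0,0,0]],
  [[0,0,-0.0005],[0,0,0]],
  [[0,0,0],[0,0,0]],
])

```text
clock: 30.3
tcp_pos: [0.5564, 0.2411, 0.261]
orientation: [2.868, 1.281, -0.0]
contact_force: [-1.6, 1.0, 3.7]
grip_width: 0.0135
```

Call:
send_rows([
  [[0,0,-0.0005],[0,0,0]],
  [[0,0,-0.0005],[0,0,0]],
  [[0,0,0],[0,0,0]],
])

```text
clock: 30.68
tcp_pos: [0.5564, 0.2411, 0.262]
orientation: [2.868, 1.282, 0.0]
contact_force: [-0.7, 1.0, 2.7]
grip_width: 0.0132
```

Call:
send_rows([
  [[0,0,0],[0,0,0]],
])

```text
clock: 30.8
tcp_pos: [0.5564, 0.241, 0.2619]
orientation: [2.868, 1.282, -0.0]
contact_force: [-0.4, 0.9, 3.6]
grip_width: 0.0131
```

Call:
send_rows([
  [[0,0,0],[0,0,0]],
])

```text
clock: 30.92
tcp_pos: [0.5564, 0.2411, 0.262]
orientation: [-2.868, -1.282, 0.0]
contact_force: [-0.7, 1.9, 3.3]
grip_width: 0.0135
```

```bash
python3 -c "
from h import *
look(21);forces();pred(138.2,.2165)"
```

```text
t 30.93 tcp [0.5564 0.2411 0.262 ] x yaw 48.15 z [-0.  0. -1.] F [-0.71  1.89  3.28] w 0.0135 j [ 0.17  0.49 -0.94  1.65  0.42  1.22 -0.02]
phi 138.26 R 0.2863 rod 0.058 seat z 0.2165
F radial-out 2.4573062610975662 F along swing(+ = clockwise) 0.35572846919416784 Fz 3.163066487715552
bowlbot [605. 351.] tip [652. 309.] pivot [610. 259.]
```

View pics/s_21.png

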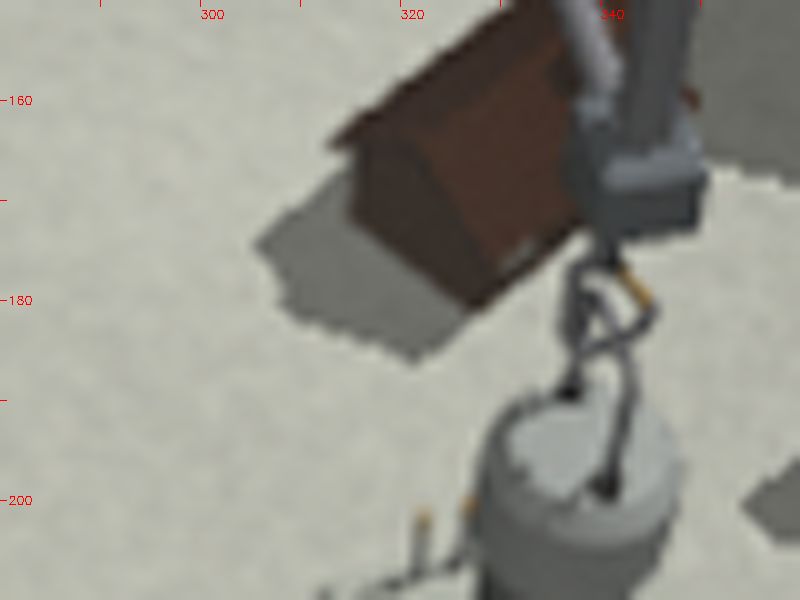

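Call:
send_rows([
  [[0,0,-0.0005],[0,0,0]],
  [[0,0,-0.0005],[0,0,0]],
  [[0,0,0],[0,0,0]],
])

```text
clock: 31.4
tcp_pos: [0.5561, 0.2407, 0.2624]
orientation: [2.868, 1.282, -0.002]
contact_force: [0.1, 0.3, -1.7]
grip_width: 0.0132
```

Call:
send_rows([
  [[0,0,0],[0,0,0]],
])

```text
clock: 31.52
tcp_pos: [0.5561, 0.2408, 0.2625]
orientation: [2.868, 1.281, -0.002]
contact_force: [-1.2, 2.0, -1.3]
grip_width: 0.0131
```

Call:
send_rows([
  [[0,0,0],[0,0,0]],
])

```text
clock: 31.65
tcp_pos: [0.5562, 0.2408, 0.2625]
orientation: [2.868, 1.281, -0.001]
contact_force: [-1.1, 1.3, -3.2]
grip_width: 0.0131
```

Call:
send_rows([
  [[0,0,0.0004],[0,0,0]],
  [[0,0,0],[0,0,0]],
])

```text
clock: 31.9
tcp_pos: [0.5563, 0.241, 0.2625]
orientation: [2.868, 1.281, -0.0]
contact_force: [-1.2, 0.9, -3.2]
grip_width: 0.0128
```

Call:
send_rows([
  [[0,0,0],[0,0,0]],
])

```text
clock: 32.02
tcp_pos: [0.5564, 0.241, 0.2625]
orientation: [2.868, 1.281, -0.0]
contact_force: [-0.6, 0.9, -1.9]
grip_width: 0.0133
```

```bash
python3 -c "
from h import *
look(22);forces();pred(138.2,.217)"
```

```text
t 32.02 tcp [0.5564 0.241  0.2625] x yaw 48.15 z [-2.e-04 -2.e-04 -1.e+00] F [-0.58  0.89 -1.9 ] w 0.0133 j [ 0.17  0.49 -0.94  1.64  0.42  1.22 -0.02]
phi 138.28 R 0.2862 rod 0.0575 seat z 0.217
F radial-out 1.8050173230485032 F along swing(+ = clockwise) 0.5056810707998453 Fz -3.2825988190410063
bowlbot [606. 350.] tip [652. 307.] pivot [610. 257.]
```

View pics/s_22.png

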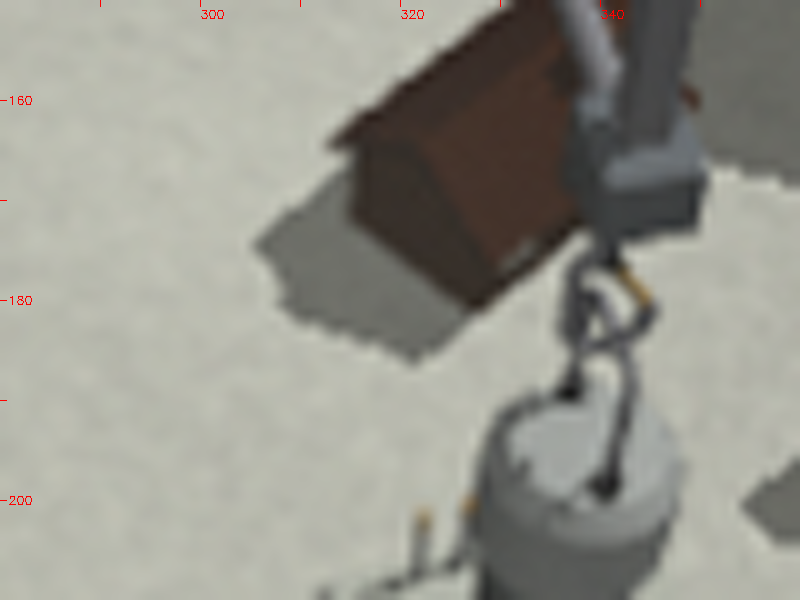

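View pics/t_22.png

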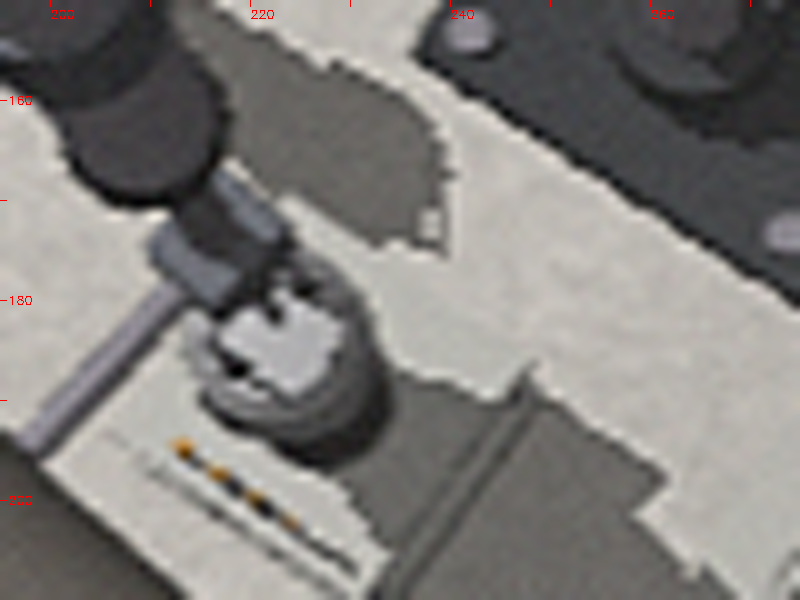

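Call:
send_rows([
  [[0,0,0.0003],[0,0,0]],
  [[0,0,0],[0,0,0]],
  [[0,0,0],[0,0,0]],
])

```text
clock: 32.5
tcp_pos: [0.5565, 0.2411, 0.2624]
orientation: [-2.868, -1.281, -0.0]
contact_force: [-1.8, 1.1, -1.7]
grip_width: 0.0133
```

Call:
send_rows([
  [[0,0,0],[0,0,0]],
])

```text
clock: 32.62
tcp_pos: [0.5565, 0.2411, 0.2624]
orientation: [-2.868, -1.282, -0.0]
contact_force: [-1.4, 1.3, -1.7]
grip_width: 0.0128
```

Call:
send_rows([
  [[0,0,0],[0,0,0]],
])

```text
clock: 32.75
tcp_pos: [0.5565, 0.2411, 0.2624]
orientation: [-2.868, -1.281, -0.0]
contact_force: [-1.8, 0.2, -1.3]
grip_width: 0.0134
```

Call:
send_rows([
  [[0,0,0.0003],[0,0,0]],
  [[0,0,0],[0,0,0]],
  [[0,0,0],[0,0,0]],
  [[0,0,0],[0,0,0]],
])

```text
clock: 33.25
tcp_pos: [0.5566, 0.2412, 0.2622]
orientation: [-2.868, -1.281, -0.001]
contact_force: [-0.6, 1.5, 1.8]
grip_width: 0.0132
```

```bash
python3 -c "
from h import *
show()
for n in ('scene',):
    from bench import grab_frame
    np.save('pics/scene23.npy',grab_frame(n)['frame'])
crop('scene','pics/scene23.npy',320,165,360,205,'pics/s_23.png',15)
show()"
```

```text
t 33.25 tcp [0.5566 0.2412 0.2622] x yaw 48.15 z [ 5.e-04  3.e-04 -1.e+00] F [-0.57  1.53  1.79] w 0.0132 j [ 0.17  0.49 -0.94  1.64  0.42  1.22 -0.02]
t 33.3 tcp [0.5566 0.2412 0.2622] x yaw 48.15 z [ 4.e-04  2.e-04 -1.e+00] F [-0.94  1.55  1.51] w 0.0132 j [ 0.17  0.49 -0.94  1.64  0.42  1.22 -0.02]
```

View pics/s_23.png

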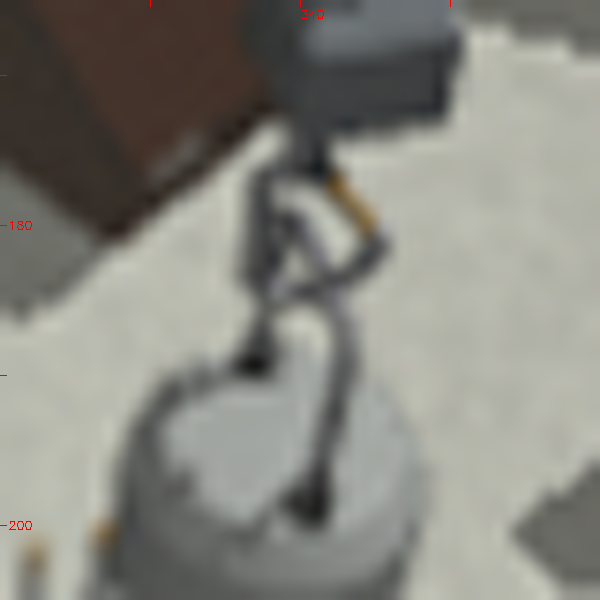

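Call:
send_rows([
  [[0,0,0],[0,0,0]],
  [[0,0,0],[0,0,0]],
  [[0,0,0],[0,0,0]],
  [[0,0,0],[0,0,0]],
  [[0,0,0],[0,0,0]],
  [[0,0,0],[0,0,0]],
  [[0,0,0],[0,0,0]],
  [[0,0,0],[0,0,0]],
], fingers=0)

```text
clock: 34.3
tcp_pos: [0.5564, 0.2411, 0.262]
orientation: [2.868, 1.282, 0.0]
contact_force: [0.2, -0.4, -0.6]
grip_width: 0.0855
```

```bash
python3 -c "
from h import *
look(24)
crop('scene','pics/scene24.npy',240,60,400,210,'pics/s_24.png',5)"
```

```text
t 34.3 tcp [0.5564 0.2411 0.262 ] x yaw 48.15 z [ 1.e-04  0.e+00 -1.e+00] F [ 0.16 -0.38 -0.56] w 0.0855 j [ 0.17  0.49 -0.94  1.64  0.42  1.22 -0.02]
phi 138.25 R 0.2862 rod 0.058 seat z 0.2165
```

View pics/s_24.png

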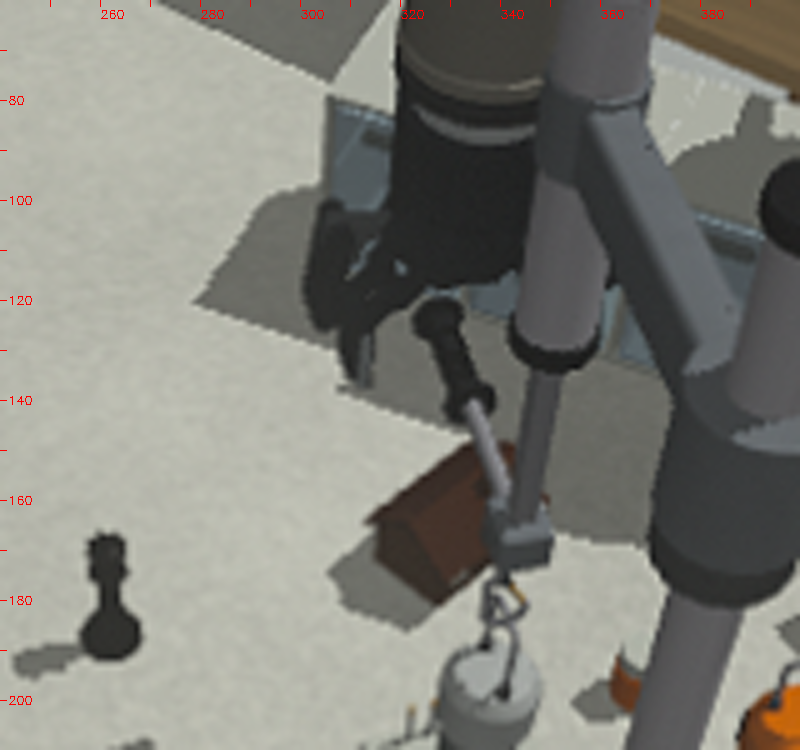

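Released; the hook stays held by the bail with the gate shut. Now raise straight off and retreat a bit towards the robot.

Call:
send_rows([
  [[0,0,-0.01],[0,0,0]],
  [[0,0,-0.02],[0,0,0]],
  [[0,0,-0.02],[0,0,0]],
  [[0,0,-0.02],[0,0,0]],
  [[0,0,-0.02],[0,0,0]],
  [[0,-0.02,0],[0,0,0]],
  [[0,-0.02,0],[0,0,0]],
  [[0,-0.02,0],[0,0,0]],
  [[0,0,0],[0,0,0]],
  [[0,0,0],[0,0,0]],
  [[0,0,0],[0,0,0]],
  [[0,0,0],[0,0,0]],
])

```text
clock: 35.9
tcp_pos: [0.5123, 0.2806, 0.3518]
orientation: [-2.869, -1.28, 0.0]
contact_force: [-0.1, -0.3, -0.8]
grip_width: 0.0852
```

```bash
python3 -c "
from h import *
look(25)
f=np.load('pics/top25.npy');cv2.imwrite('pics/top25.png',f[:,:,::-1])
crop('scene','pics/scene25.npy',320,165,360,205,'pics/s_25b.png',15)"
```

```text
t 35.9 tcp [0.5123 0.2806 0.3518] x yaw 48.08 z [-2.e-04 -0.e+00 -1.e+00] F [-0.13 -0.27 -0.75] w 0.0852 j [ 0.14  0.39 -0.99  1.57  0.33  1.36 -0.05]
phi 138.25 R 0.3455 rod -0.0318 seat z 0.3063
```

View pics/s_25b.png

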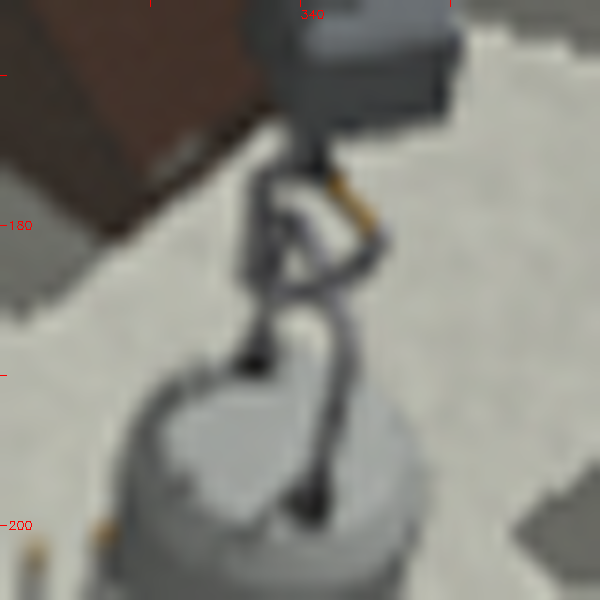

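View pics/top25.png

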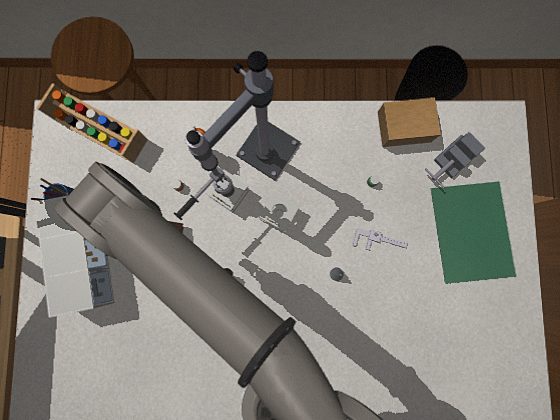

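```bash
python3 -c "
from bench import r
print(r.hand_in())
o=r.get_obs();print(o['clock'],o['contact_force'])"
```

```text
the job is handed in; nothing more can be done
None
the job is handed in; nothing more can be done
```

The drill is hung on the balancer and the job is handed in at about 36 s of the 70 s. No verdict was reported.

**What I did:** I drew the hook down about 79 mm by its handle and swung it in until the bail opened the gate. Then I raised it until the gate snapped shut and the hook bore on the bail, and let go. On the way I eased the hook back up and regripped the handle half a turn round, because the last joint was near its limit on the first grip.

**Last checks:**
- **Hook and gate:** After the release the pictures show the bail in the bowl, the gate shut and the hook unmoved.
- **Drill:** It stands in the rack with only a slight lean.
- **Robot:** It is clear of everything, with under 1 N of residual force reading.
- **Bystanders:** I saw no sign of any of them being moved. I did not measure them, and the arm hid some from view.

**Doubts:**
- **Bearing force:** While the hook came to bear, the arm pulled up about 2 to 3 N beyond the spring for under a second. I estimate 6 to 7.5 N on the bail against the 9 N limit; I could not measure that force directly.
- **Bail height:** My first picture estimate put the bar at 0.2135 to 0.2145 m. It actually seated at about 0.217 m, still inside the allowed band.

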